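Load pressed plates into the tunnel dryer

ROBOT

A 7-joint arm with a two-finger parallel gripper is mounted at the origin on the work surface. World frame = base frame: x ahead of the robot, y to its left, z up, the work surface at z = 0. Lengths are in m, angles in rad, forces in N, time in s.
With the tool pointing down it reaches from about 0.425 to 1.025 m from the base axis. Payload 3.6 kg.
Tool frame: the origin (TCP) lies at the very end of the fingers, on their centre line; the grasp point (between the pads) lies 19 mm behind it; z points along the fingers, y is the line along which they close (so a half turn about z gives the same grasp; the last joint's range is limited). The gripper opens to 85 mm and grips with 20 to 120 N. Pads are 22 mm wide; open, the fingers measure 114 mm over their backs; the gripper's body (76 mm by 85 mm) begins 54 mm behind the grasp point. The pads swing forward as they close: fully open they stand 13 mm farther back than shut.
Start: joints at [-1.228, 0.591, 0.048, 1.609, -0.033, 0.943, -0.034], TCP at [0.306, 0.657, 0.231] pointing down, gripper open.
Joint ranges: [-2.69, 2.69], [-0.47, 2.24], [-1.27, 1.36], [0.19, 2.51], [-1.53, 4.68], [0.08, 2.07], [-3.09, 3.09]. Speed limits (rad/s): [2.57, 2.57, 3.14, 3.14, 3.14, 3.14, 3.14].

INTERFACE

Orientations are given as a unit quaternion [w, x, y, z].
In Python, from plant import * gives the robot as it stands.
- The arm moves only by the tool apply_moves, never from a script. Its argument "deltas" is a list of rows, each an object with "grip": the opening, from 0 (shut) to 1 (fully open); "linear": the shift along the tool's x, y, z scaled (see below), a list of three; "yaw": the turn about the tool's z scaled (see below). A call has 1 to 20 rows; each row shifts and turns the commanded pose from where the row before left it, along the tool's axes as they then stand; what a row does not reach is not made up. The controller multiplies each number of a shift by 50 cm and each number of a turn by 180 degrees. A row lasts 1/10 s, in which the tool goes at most 50 mm and 8.59 degrees, less where a joint would pass 70% of its speed; a pose out of reach is approached as far as the arm can. A call with a number of a shift or a turn outside -1 to 1 is refused whole. A call with a gripper value outside its range is refused whole. The fingers move at their own pace and stop on an object; "force" is the grip in N (left out, the last holds). Time passes only in rows, so rows that do not move let the fingers close. It gives the time, the measured TCP pose, the force, the opening and the grip force at its end, in the units of the state.
- get_state(): the state, without advancing time (a new reading comes with each control period).
- read_camera(name): name is "scene" or "top" or "wrist"; returns the picture (400x640x3 uint8, red, green, blue); there is no depth.
- camera_model(name): a dict with "mtx" (3x3 intrinsics, pixels), "rvec" (rotation vector, rad) and "tvec" (3), from world to camera coordinates, as OpenCV has them; the wrist camera has in their place "T_tool_cam" (4x4, takes a point from camera to tool coordinates, whose origin is the TCP and whose axes are the flange's). Camera axes: x right, y down, z forward; pixel columns grow to the right and rows downward; lengths in m; the calibration is good to about 2 mm. A picture is of the moment at which its call begins: read the wrist's pose just before it. camera_model takes no time and is no camera call.
- close_job(): hands the job in; it is judged then, once.
The state is a dict: "time_s": time; "joint_pos": joint angles; "qvel": joint speeds; "tau": joint torques, N m; "tcp_pos": TCP position; "orientation": TCP orientation; "contact_force": force on the tool from outside, world axes, zero at the start; "torque": the same for the moment, N m; "gripper_width": finger opening in m; "grip_force": force on a finger pad.
Only numpy, scipy, OpenCV 4.12 (cv2) and the standard library are available. Lean on these libraries where they do the work, as an engineer would, in place of code of your own. Each camera call takes 0.05 s, during which the arm holds its last target. There are 200 camera calls.

TASK

Load every pressed plate from the two boards into the tunnel dryer: draw the pusher right back, lay the plates singly and flat in the infeed and push each one in under the lintel until it is wholly past the lintel's front edge. Only when all plates are in, throw the dryer's lever from off to fully on, and leave the pusher fully drawn back; do not knock or shift the turned insulator and the chuck standing about.

Things in the scene. Friction and masses are not known exactly. Their poses are not given: they have to be found in the camera images.
- dryer: fixed bench-top tunnel dryer, 150 wide, 920 mm long; origin on the table under the middle of its infeed; its own -y is the feed direction. Steel floor 12 mm above the table, running from under the pusher through the infeed (open above) into the green tunnel (y = -75 to -612 mm, end stop there), walls 127 mm apart with tops 60 mm above the table, white heater tubes across with gaps between
- infeed (a point): point on the dryer floor (12 mm above the table) in the middle of the infeed, axes as the dryer's. The infeed spans y = +75 (face of the withdrawn pusher) to -75 mm (lintel) between low rails 136 mm apart, tops 24 mm above the table, narrowing like a funnel to 127 mm at the tunnel
- mouth (a point): point on the dryer floor under the front edge of the lintel, mid-width, axes as the dryer's. The lintel is 35 mm long in the feed direction, underside 40 and top 60 mm above the table: 28 mm of clear height
- ram (a joint): hand pusher, sliding in the feed direction: 0 = fully back (its 112 mm wide face, 14-28 mm above the table, at dryer y = +75 mm), 0.160 m = fully forward (face at y = -85 mm, 10 mm past the lintel's front edge); stays where it is left; about 2 N of friction plus the plates
- ram_handle (a point): middle of the pusher's upright wooden handle block, 55 mm above the table, 20 mm below the block's top; the block is 24 mm thick along the feed direction, 56 mm wide, spans 27 to 75 mm above the table and stands 60 mm behind the pusher's face
- board: thin dark wooden board, fixed, 150 x 125 x 8 mm, carrying a stack of two or three plates; origin under its middle, long side along its x
- board2: a second such board, 150 x 125 x 8 mm, carrying one plate or none; origin and axes likewise
- switch (a joint): dryer's toggle lever (steel rod 80 mm long with a 26 mm ball) on the switch box, pivot 72 mm above the table: 0 = off, leaning 29 degrees to the box's -x (robot's side); 1.0 rad = on, leaning 29 degrees to its +x; stays where it is left
- switch_tip (a point): centre of the ball at the lever's end, 142 mm above the table at either end of its swing and 152 mm in the middle; travels 77 mm along the box's x from off to on
- switchbox: fixed grey box 110 x 90 x 50 mm with a 25 mm high dark block on top; origin under its middle; the lever swings in its x-z plane, above its middle
- plate1: buff pressed ceramic plate, 120 (its x) x 96 (its y) x 16 mm (z), 0.24 kg; in the middle of each 120 mm side a finger notch 46 mm wide and 17 mm deep leaves a 62 mm waist (along its y) to grip; origin in the middle of its underside. All are alike; three or four are there
- plate2: buff pressed ceramic plate, 120 (its x) x 96 (its y) x 16 mm (z), 0.24 kg; in the middle of each 120 mm side a finger notch 46 mm wide and 17 mm deep leaves a 62 mm waist (along its y) to grip; origin in the middle of its underside. All are alike; three or four are there
- plate3: buff pressed ceramic plate, 120 (its x) x 96 (its y) x 16 mm (z), 0.24 kg; in the middle of each 120 mm side a finger notch 46 mm wide and 17 mm deep leaves a 62 mm waist (along its y) to grip; origin in the middle of its underside. All are alike; three or four are there
- plate4: buff pressed ceramic plate, 120 (its x) x 96 (its y) x 16 mm (z), 0.24 kg; in the middle of each 120 mm side a finger notch 46 mm wide and 17 mm deep leaves a 62 mm waist (along its y) to grip; origin in the middle of its underside. All are alike; three or four are there
- insulator: bystander: unfired turned insulator with three sheds, 92 mm across, 122 mm high; origin under its middle
- chuck: bystander: turned steel chuck, 90 mm across, 45 mm high; origin under its middle
Not all that is in view belongs to the job. What is shaped like the plate3 but green is not meant. Leave any yellow look-alike of the switchbox alone.

How it is judged:
By the outcome, as a careful person would: the job done as asked, in the order asked, and still so for the second after the job is handed in, with the robot touching nothing.
Of plate3, plate4 only 1 to 2 are there at a start; the rules pass over those that are not, and their reading is None.
At some moment in a run one of plate1, plate2, plate3, plate4 may be knocked a few centimetres aside while the robot is not near it.
Once in a run the grip may slacken for a moment while it holds something.
It also fails if it takes over 210 s, if anything falls off the work surface, if the arm or the gripper's body presses on something with over 40 N, if the wrist force passes 120 N, or if a joint passes its speed limit or range.

## Working session

There is one attempt and no reset: what is moved stays moved. The work goes in short steps, Python scripts to look and compute and a tool call to move; the robot and the scene stay as the last step left them, time stands still between calls to the robot, and variables do not carry over. Pictures are saved under pics/ and viewed, at most 14 in all, crops included, and the job is handed in when it is done.

Besides the shell and the picture viewer there is one more tool, called after "Request:" as name(argument=value, ...) on one line, values as JSON. apply_moves: Moves the arm, as the interface text tells. Shifts and turns lie within -1 to 1; 1 stands for 50 cm of shift or 180 degrees of turn. Its arguments: {"type":"object","properties":{"deltas":{"type":"array","items":{"type":"object","properties":{"grip":{"type":"number"},"linear":{"type":"array","items":{"type":"number","minimum":-1,"maximum":1}},"yaw":{"type":"number","minimum":-1,"maximum":1}}}},"force":{"type":"number"}},"required":["deltas"]}

```bash
mkdir -p pics; ls
python3 - <<'E'
from plant import *
import cv2
s=get_state(); print({k:s[k] for k in('time_s','tcp_pos','orientation','gripper_width')})
for n in('scene','top'):
    cv2.imwrite(f'pics/{n}0.png',read_camera(n)[:,:,::-1]); print(n,camera_model(n))
print(camera_model('wrist'))
E
```

```text
pics
{'time_s': 0.0, 'tcp_pos': array([0.30569208, 0.65645928, 0.23014416]), 'orientation': array([-1.67264655e-04,  2.16146172e-01,  9.76360354e-01, -1.12366513e-03]), 'gripper_width': 0.08526156966085055}
scene {'mtx': array([[376.37221071,   0.        , 315.51127726],
       [  0.        , 376.37221071, 203.87795135],
       [  0.        ,   0.        ,   1.        ]]), 'rvec': array([ 1.1204971 ,  2.57735843, -0.79892181]), 'tvec': array([ 0.28752871, -0.21865157,  1.57680072])}
top {'mtx': array([[411.19614272,   0.        , 330.53122446],
       [  0.        , 411.19614272, 207.01844064],
       [  0.        ,   0.        ,   1.        ]]), 'rvec': array([ 2.16659324, -2.10239499,  0.19012003]), 'tvec': array([0.01245449, 0.4610895 , 1.59005836])}
{'mtx': array([[275.33648239,   0.        , 322.76199434],
       [  0.        , 275.33648239, 197.51212037],
       [  0.        ,   0.        ,   1.        ]]), 'T_tool_cam': array([[ 3.36331415e-04, -9.48284577e-01, -3.17421247e-01,
         8.11859737e-02],
       [ 9.99999943e-01,  3.05583196e-04,  1.46655477e-04,
         3.18394254e-04],
       [-4.20725280e-05, -3.17421278e-01,  9.48284625e-01,
        -1.42937679e-01],
       [ 0.00000000e+00,  0.00000000e+00,  0.00000000e+00,
         1.00000000e+00]])}
```

View pics/scene0.png

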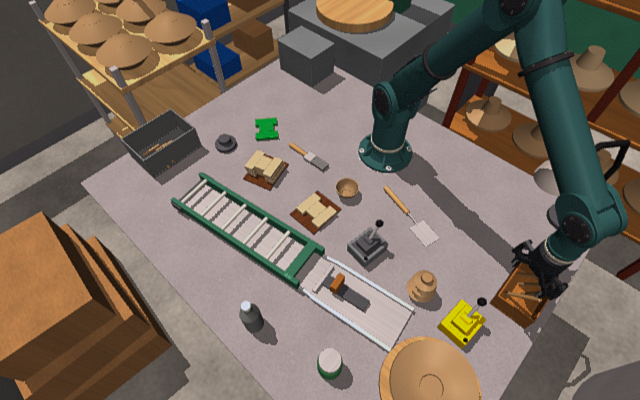

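View pics/top0.png

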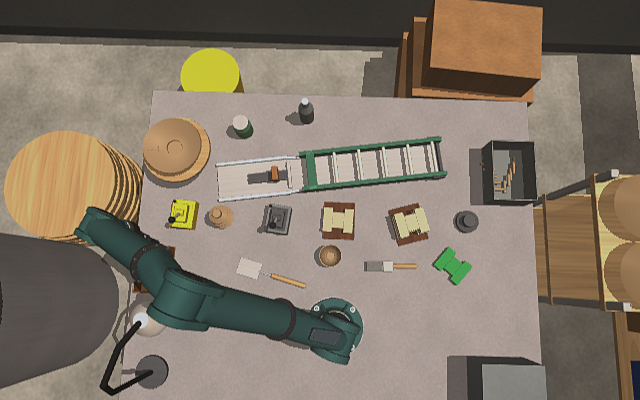

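The scene view shows the grey switchbox at (367,245), with its yellow look-alike at (463,322). The two boards with buff plates are at (265,167) and (316,210), and a green look-alike plate is at (266,128). The pusher handle is at (338,283), near the lintel, so the pusher is forward. In the top view the same things are: grey box (277,219), yellow box (183,214), boards (338,220) and (408,224), green plate (453,266), insulator (221,216), chuck (466,221). Next I'll enlarge to confirm which is which.

```bash
cat > h.py <<'E'
from plant import *
import numpy as np, cv2
from scipy.spatial.transform import Rotation as R
def cam(name,s=None):
    m=camera_model(name)
    if name=='wrist':
        s=s or get_state(); q=s['orientation']
        T=np.eye(4); T[:3,:3]=R.from_quat([q[1],q[2],q[3],q[0]]).as_matrix(); T[:3,3]=s['tcp_pos']
        W=T@m['T_tool_cam']; return m['mtx'],W[:3,:3],W[:3,3]
    Rm=cv2.Rodrigues(m['rvec'])[0]; return m['mtx'],Rm.T,-Rm.T@m['tvec']
def ray(c,uv,z):
    K,Rw,o=c; uv=np.atleast_2d(uv).astype(float)
    d=np.c_[uv,np.ones(len(uv))]@np.linalg.inv(K).T@Rw.T
    return o+d*((z-o[2])/d[:,2])[:,None]
def proj(c,P):
    K,Rw,o=c; p=(np.atleast_2d(P)-o)@Rw@K.T; return p[:,:2]/p[:,2:]
E
python3 - <<'E'
from h import *
im=cv2.imread('pics/top0.png'); c=im[130:260,205:485]
cv2.imwrite('pics/c1.png',cv2.resize(c,None,fx=2.85,fy=2.85,interpolation=cv2.INTER_CUBIC))
im=cv2.imread('pics/scene0.png'); c=im[110:310,165:430]
cv2.imwrite('pics/c2.png',cv2.resize(c,None,fx=3,fy=3,interpolation=cv2.INTER_CUBIC))
t=cam('top'); print(t[2])
for n,uv,z in [('board A',(338,220),.04),('board B',(408,224),.05),('box',(277,219),.05),('handle',(275,175),.07),('lintelL',(302,153),.06),('lintelR',(308,189),.06),('end1',(440,138),.06),('end2',(444,176),.06),('ins',(221,216),.1)]: print(n,ray(t,uv,z).round(3))
E
```

```text
[0.18248374 0.03236679 1.64520403]
board A [[ 0.409 -0.005  0.04 ]]
board B [[ 0.401 -0.279  0.05 ]]
box [[0.405 0.234 0.05 ]]
handle [[0.576 0.249 0.07 ]]
lintelL [[0.673 0.147 0.06 ]]
lintelR [[0.526 0.117 0.06 ]]
end1 [[ 0.753 -0.407  0.06 ]]
end2 [[ 0.596 -0.421  0.06 ]]
ins [[0.403 0.441 0.1  ]]
```

View pics/c1.png

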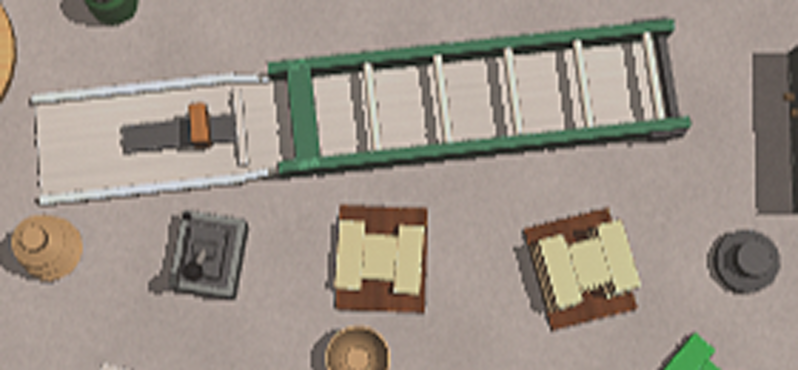

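View pics/c2.png

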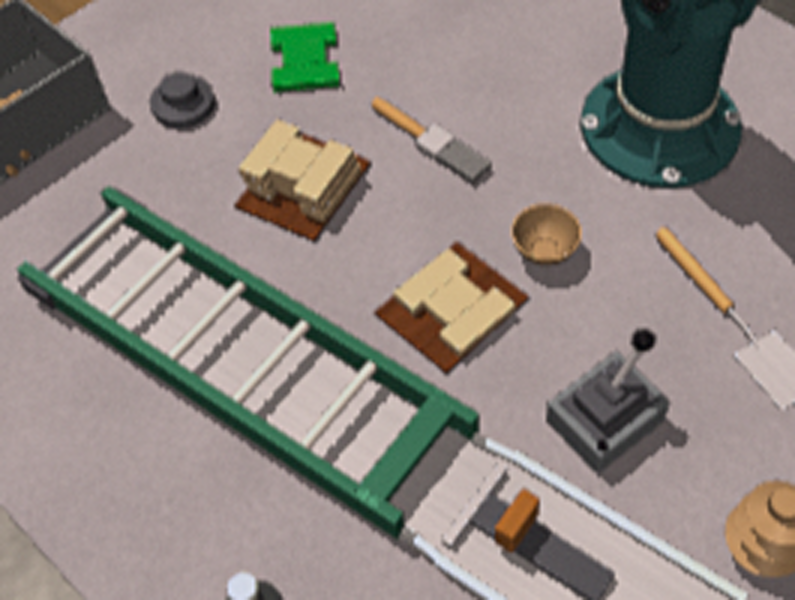

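The crops agree with the descriptions. The grey switchbox's lever leans to the robot's side (off). Stack B is a tilted stack of several plates, board A carries a single plate, and the pusher is forward. The yellow box and green plate are decoys. Now I'll measure the dryer, box and plates.

Run:
```python
from h import *
for n in('top','scene'):
    im=cv2.imread(f'pics/{n}0.png'); hsv=cv2.cvtColor(im,cv2.COLOR_BGR2HSV); c=cam(n)
    for nm,lo,hi,z in [('green',(68,60,30),(90,255,140),.06),('buff',(20,50,130),(32,140,255),.03),('handle',(8,160,90),(16,255,255),.075),('ball',(0,0,0),(180,255,35),.142),('rails',(90,10,200),(130,80,255),.024)]:
        m=cv2.inRange(hsv,lo,hi); cs,_=cv2.findContours(m,0,1)
        for k in cs:
            if cv2.contourArea(k)>(25 if nm in('ball','handle','rails') else 150):
                r=cv2.minAreaRect(k); x,y=r[0]
                if (n=='top' and not(210<x<450 and 130<y<260)) or (n=='scene' and not(170<x<430 and 100<y<350)): continue
                print(n,nm,cv2.contourArea(k),np.round(r[0],1),np.round(r[1],1),'\n',ray(c,cv2.boxPoints(r),z)[:,:2].round(3).tolist())
```

```text
top green 951.0 [372.5 163.2] [ 38.6 144.3] 
 [[0.676, 0.16], [0.762, -0.416], [0.603, -0.43], [0.52, 0.137]]
top buff 585.5 [411.4 222.1] [25.  30.2] 
 [[0.442, -0.226], [0.477, -0.342], [0.38, -0.367], [0.347, -0.251]]
top buff 546.0 [337.7 219.6] [29.5 23.9] 
 [[0.367, 0.056], [0.462, 0.053], [0.459, -0.064], [0.363, -0.06]]
scene green 2168.0 [247. 226.] [156.4  49.4] 
 [[0.778, -0.399], [0.592, -0.485], [0.525, 0.148], [0.69, 0.182]]
scene green 839.0 [384.6 154.3] [52.8 34.1] 
 [[0.186, -0.003], [0.034, -0.104], [-0.076, 0.079], [0.08, 0.166]]
scene handle 95.0 [336.8 281.2] [ 7.2 16.1] 
 [[0.618, 0.248], [0.566, 0.239], [0.563, 0.262], [0.615, 0.27]]
scene handle 191.0 [305.3 219.5] [30.2 10.6] 
 [[0.514, -0.031], [0.474, -0.038], [0.476, 0.077], [0.516, 0.082]]
scene handle 81.5 [326.2 202.2] [28.6  6.4] 
 [[0.405, -0.025], [0.379, -0.03], [0.379, 0.08], [0.404, 0.085]]
scene handle 109.0 [258.  180.2] [27.3  7.1] 
 [[0.521, -0.271], [0.494, -0.288], [0.462, -0.181], [0.489, -0.166]]
scene ball 294.5 [380.9 105.1] [33.7 14.8] 
 [[-0.117, -0.19], [-0.175, -0.159], [-0.04, -0.015], [0.014, -0.045]]
scene rails 53.5 [245. 305.] [8. 8.] 
 [[0.832, 0.063], [0.815, 0.081], [0.832, 0.101], [0.849, 0.082]]
scene rails 133.5 [335.5 312.5] [80.2  3.3] 
 [[0.678, 0.181], [0.667, 0.179], [0.633, 0.425], [0.643, 0.426]]
scene rails 76.5 [358.9 275.3] [73.6  2.9] 
 [[0.533, 0.16], [0.522, 0.157], [0.487, 0.396], [0.497, 0.398]]
```

Request:
apply_moves(deltas=[{"grip": 0, "linear": [0, 0, -0.045], "yaw": 0.045}, {"grip": 0, "linear": [0, 0, -0.045], "yaw": 0.045}, {"grip": 0, "linear": [0, 0, -0.045], "yaw": 0.045}, {"grip": 0, "linear": [0, 0, -0.045], "yaw": 0.045}, {"grip": 0, "linear": [0, 0, -0.045], "yaw": 0.045}, {"grip": 0, "linear": [0, 0, -0.045], "yaw": 0.045}, {"grip": 0, "linear": [0, 0, -0.045], "yaw": 0.045}])

```text
time_s: 0.8
tcp_pos: [0.3057, 0.6568, 0.389]
orientation: [0.0, 0.656, 0.755, -0.001]
contact_force: [-0.4, 0.2, -0.5]
gripper_width: 0.0
grip_force: 0.0
```

```bash
cat >> h.py <<'E'
def go(target,ang=None,s=None):
    "remaining shift in tool axes (units of 0.5 m) and yaw (units of 180 deg) to world target; ang = world angle of tool x"
    s=s or get_state(); q=s['orientation']; M=R.from_quat([q[1],q[2],q[3],q[0]]).as_matrix()
    a=np.degrees(np.arctan2(M[1,0],M[0,0]))
    print('t',round(s['time_s'],1),'tcp',s['tcp_pos'].round(4),'ang',a.round(2),'F',s['contact_force'].round(1),'w',round(s['gripper_width'],4),'tilt z',M[:,2].round(3))
    d=M.T@(np.array(target)-s['tcp_pos']); print('lin total',(d/.5).round(4), 'yaw', None if ang is None else round((((a-ang)+180)%360-180)/180,4))
E
python3 -c "
from h import *
go([.59,.26,.40],98.3)"
```

```text
t 0.8 tcp [0.3057 0.6568 0.389 ] ang 98.0 F [-0.4  0.2 -0.5] w 0.0 tilt z [-0.001 -0.001 -1.   ]
lin total [-0.8651  0.4525 -0.0214] yaw -0.0016
```

Request:
apply_moves(deltas=[{"linear": [-0.08, 0.04, -0.002]}, {"linear": [-0.08, 0.04, -0.002]}, {"linear": [-0.08, 0.04, -0.002]}, {"linear": [-0.08, 0.04, -0.002]}, {"linear": [-0.08, 0.04, -0.002]}, {"linear": [-0.08, 0.04, -0.002]}, {"linear": [-0.08, 0.04, -0.002]}, {"linear": [-0.08, 0.04, -0.002]}, {"linear": [-0.08, 0.04, -0.002]}, {"linear": [-0.08, 0.04, -0.002]}, {"linear": [-0.06, 0.045, 0]}, {"linear": [0, 0, 0]}])

```text
invalid input at $.deltas[0]: expected keys grip, linear, yaw
```

```bash
python3 -c "
from h import *
go([.59,.26,.40],98.3)
cv2.imwrite('pics/w1.png',read_camera('wrist')[:,:,::-1])
c=cam('wrist')
im=cv2.imread('pics/w1.png'); hsv=cv2.cvtColor(im,cv2.COLOR_BGR2HSV)
"
```

```text
t 0.8 tcp [0.3057 0.6568 0.389 ] ang 98.0 F [-0.4  0.2 -0.5] w 0.0 tilt z [-0.001 -0.001 -1.   ]
lin total [-0.8651  0.4525 -0.0214] yaw -0.0016
```

View pics/w1.png

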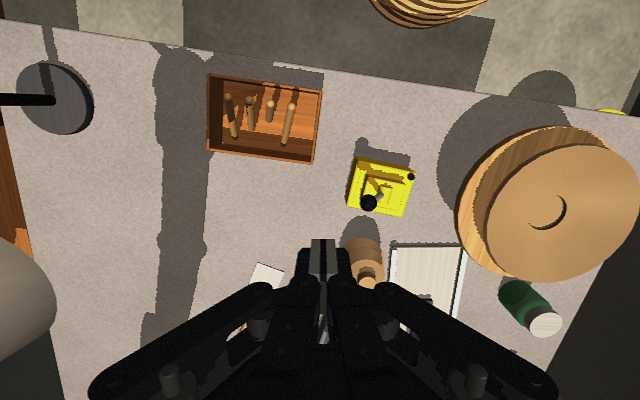

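The picture is from the start side: yellow box at (380,187), insulator at (368,265), infeed tail at (425,280). The move call was refused because every row needs all three keys, so I'll send it again.

Request:
apply_moves(deltas=[{"grip": 0, "yaw": 0, "linear": [-0.08, 0.04, -0.002]}, {"grip": 0, "yaw": 0, "linear": [-0.08, 0.04, -0.002]}, {"grip": 0, "yaw": 0, "linear": [-0.08, 0.04, -0.002]}, {"grip": 0, "yaw": 0, "linear": [-0.08, 0.04, -0.002]}, {"grip": 0, "yaw": 0, "linear": [-0.08, 0.04, -0.002]}, {"grip": 0, "yaw": 0, "linear": [-0.08, 0.04, -0.002]}, {"grip": 0, "yaw": 0, "linear": [-0.08, 0.04, -0.002]}, {"grip": 0, "yaw": 0, "linear": [-0.08, 0.04, -0.002]}, {"grip": 0, "yaw": 0, "linear": [-0.08, 0.04, -0.002]}, {"grip": 0, "yaw": 0, "linear": [-0.08, 0.04, -0.002]}, {"grip": 0, "yaw": 0, "linear": [-0.06, 0.045, 0]}, {"grip": 0, "yaw": 0, "linear": [0, 0, 0]}])

```text
time_s: 2.05
tcp_pos: [0.5923, 0.2563, 0.3987]
orientation: [0.002, 0.658, 0.753, -0.001]
contact_force: [0.2, -0.7, 0.3]
gripper_width: -0.0001
grip_force: 0.0
```

```bash
python3 -c "
from h import *
go([.59,.26,.40],98.3)
cv2.imwrite('pics/w2.png',read_camera('wrist')[:,:,::-1])
"
```

```text
t 2.0 tcp [0.5923 0.2563 0.3987] ang 97.76 F [ 0.2 -0.7  0.3] w -0.0001 tilt z [ 0.003 -0.004 -1.   ]
lin total [ 0.0079 -0.0036 -0.0026] yaw -0.003
```

View pics/w2.png

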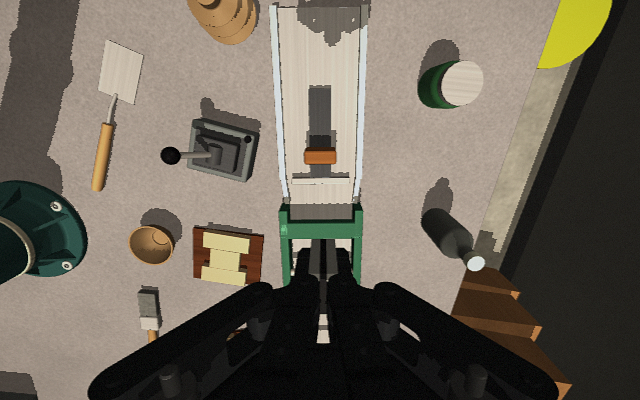

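The wrist view shows the lintel at (320,228), the handle at (320,156) and the pusher's face bar at (320,181). The rails are at x≈285 and x≈360 near the mouth. The grey box is at (222,152) with its ball at (170,156), and the plate on board A is at (226,258).

```bash
cat > dry.py <<'E'
from h import *
im=cv2.imread('pics/w2.png'); hsv=cv2.cvtColor(im,cv2.COLOR_BGR2HSV)
import sys
s=dict(tcp_pos=np.array([0.5923,0.2563,0.3987]),orientation=get_state()['orientation'])
c=cam('wrist',s)
# lintel front edge: first green row per column
g=cv2.inRange(hsv,(65,80,40),(95,255,255))
P=[]
for u in range(296,352,2):
    v=np.nonzero(g[205:240,u])[0]; P.append((u,205+v[0]-.5)); 
L=ray(c,P,.06)[:,:2]; print('lintel front',L[[0,-1]].round(4), P[0],P[-1])
# rails, bluish white
r=cv2.inRange(hsv,(85,12,170),(130,90,255)); out=[]
for lo,hi in((262,300),(345,372)):
    Q=[]
    for v in range(20,190,3):
        x=np.nonzero(r[v,lo:hi])[0]
        if len(x): Q.append((lo+x.mean(),v))
    W=ray(c,Q,.024)[:,:2]; vx,vy,x0,y0=cv2.fitLine(W.astype(np.float32),cv2.DIST_HUBER,0,.01,.01).ravel(); out.append((vx,vy,x0,y0)); print('rail',len(Q),vx,vy,x0,y0,'ang',np.degrees(np.arctan2(vy,vx)))
h=cv2.inRange(hsv,(5,130,90),(18,255,255)); cs,_=cv2.findContours(h[130:175,290:350],0,1); k=max(cs,key=cv2.contourArea); x,y,w,hh=cv2.boundingRect(k); print('handle box',x+290,y+130,w,hh, ray(c,[(x+290+w/2,y+130),(x+290+w/2,y+130+hh)],.075).round(4))
b=cv2.inRange(hsv,(0,0,0),(180,255,45)); cs,_=cv2.findContours(b[140:172,155:188],0,1); k=max(cs,key=cv2.contourArea); (x,y),rr=cv2.minEnclosingCircle(k); print('ball',x+155,y+140,rr,ray(c,(x+155,y+140),.142).round(4))
bx=cv2.inRange(hsv,(80,0,60),(140,70,150));cs,_=cv2.findContours(bx[105:190,180:270],0,1);k=max(cs,key=cv2.contourArea);q=cv2.minAreaRect(k+np.array([180,105]));print('box',q,ray(c,cv2.boxPoints(q),.05)[:,:2].round(4).tolist(),ray(c,q[0],.05).round(4))
E
python3 dry.py
```

```text
lintel front [[0.5607 0.1202]
 [0.6621 0.1366]] (296, np.float64(222.5)) (350, np.float64(221.5))
rail 19 0.13182232 -0.99127334 0.5079643 0.2983431 ang -82.42509
rail 25 0.14415099 -0.9895557 0.65376425 0.31189746 ang -81.711876
handle box 304 151 32 13 [[0.5872 0.2635 0.075 ]
 [0.5903 0.2415 0.075 ]]
ball 170.5 154.7857141494751 9.754743576049805 [[0.3718 0.2384 0.142 ]]Traceback (most recent call last):
  File "dry.py", line 22, in <module>
    bx=cv2.inRange(hsv,(80,0,60),(140,70,150));cs,_=cv2.findContours(bx[105:190,180:270],0,1);k=max(cs,key=cv2.contourArea);q=cv2.minAreaRect(k+np.array([180,105]));print('box',q,ray(c,cv2.boxPoints(q),.05)[:,:2].round(4).tolist(),ray(c,q[0],.05).round(4))
                                                                                                ~~~^^^^^^^^^^^^^^^^^^^^^^^^
ValueError: max() iterable argument is empty
```

```bash
cat >> h.py <<'E'
C0=np.array([.5952,.202]); f=np.array([.141,-.990]); XD=np.array([.990,.141])
def D(xd,yd,z): return np.r_[C0+xd*XD-yd*f,z]   # dryer -> world
def toD(p): d=np.array(p)[:2]-C0; return np.round([d@XD,-d@f],4)
E
python3 -c "
from h import *
go(D(0,.022,.045),98.1); print(toD(get_state()['tcp_pos']))"
```

```text
t 2.1 tcp [0.5902 0.26   0.3984] ang 97.99 F [-0.9 -0.5  1. ] w -0.0003 tilt z [ 0.    -0.002 -1.   ]
lin total [-0.071  -0.0063  0.7068] yaw -0.0006
[0.0032 0.0582]
```

Request:
apply_moves(deltas=[{"grip": 0, "yaw": 0, "linear": [-0.018, -0.0015, 0.06]}, {"grip": 0, "yaw": 0, "linear": [-0.018, -0.0015, 0.07]}, {"grip": 0, "yaw": 0, "linear": [-0.018, -0.0015, 0.07]}, {"grip": 0, "yaw": 0, "linear": [-0.017, -0.0015, 0.07]}, {"grip": 0, "yaw": 0, "linear": [0, 0, 0.07]}, {"grip": 0, "yaw": 0, "linear": [0, 0, 0.07]}, {"grip": 0, "yaw": 0, "linear": [0, 0, 0.07]}, {"grip": 0, "yaw": 0, "linear": [0, 0, 0.07]}, {"grip": 0, "yaw": 0, "linear": [0, 0, 0.06]}, {"grip": 0, "yaw": 0, "linear": [0, 0, 0.05]}, {"grip": 0, "yaw": 0, "linear": [0, 0, 0.04]}, {"grip": 0, "yaw": 0, "linear": [0, 0, 0]}, {"grip": 0, "yaw": 0, "linear": [0, 0, 0]}])

```text
time_s: 3.4
tcp_pos: [0.5898, 0.2298, 0.0485]
orientation: [-0.001, 0.653, 0.757, -0.0]
contact_force: [1.2, -0.2, 1.0]
gripper_width: 0.0
grip_force: 0.0
```

```bash
python3 -c "
from h import *
go(D(0,.107,.045),98.1); print(toD(get_state()['tcp_pos']))"
```

```text
t 3.4 tcp [0.5898 0.2298 0.0485] ang 98.45 F [ 1.2 -0.2  1. ] w 0.0 tilt z [-0.001  0.    -1.   ]
lin total [0.1575 0.0038 0.0072] yaw 0.0019
[-0.0014  0.0282]
```

Request:
apply_moves(deltas=[{"grip": 0, "yaw": 0, "linear": [0.02, 0, 0]}, {"grip": 0, "yaw": 0, "linear": [0.02, 0, 0]}, {"grip": 0, "yaw": 0, "linear": [0.02, 0, 0]}, {"grip": 0, "yaw": 0, "linear": [0.02, 0, 0]}, {"grip": 0, "yaw": 0, "linear": [0.02, 0, 0]}, {"grip": 0, "yaw": 0, "linear": [0.02, 0, 0]}, {"grip": 0, "yaw": 0, "linear": [0.02, 0, 0]}, {"grip": 0, "yaw": 0, "linear": [0.017, 0, 0]}, {"grip": 0, "yaw": 0, "linear": [0, 0, 0]}])

```text
time_s: 4.3
tcp_pos: [0.5786, 0.3091, 0.0486]
orientation: [-0.001, 0.653, 0.757, 0.001]
contact_force: [0.1, -0.8, 1.5]
gripper_width: 0.0005
grip_force: 0.0
```

Request:
apply_moves(deltas=[{"grip": 0, "yaw": 0, "linear": [0.006, 0, 0]}, {"grip": 0, "yaw": 0, "linear": [0.006, 0, 0]}, {"grip": 0, "yaw": 0, "linear": [0, 0, 0]}])

```text
time_s: 4.6
tcp_pos: [0.5781, 0.3106, 0.0485]
orientation: [0.0, 0.654, 0.756, -0.001]
contact_force: [0.1, -2.6, 0.9]
gripper_width: 0.0001
grip_force: 1.5
```

```bash
python3 -c "
from h import *
go(D(0,.115,.045),98.1); print(toD(get_state()['tcp_pos']))"
```

```text
t 4.6 tcp [0.5781 0.3106 0.0485] ang 98.28 F [ 0.1 -2.6  0.9] w 0.0001 tilt z [-0.001 -0.002 -1.   ]
lin total [0.0102 0.0033 0.007 ] yaw 0.001
[-0.0017  0.1099]
```

Request:
apply_moves(deltas=[{"grip": 0, "yaw": 0, "linear": [0.008, 0, 0]}, {"grip": 0, "yaw": 0, "linear": [0, 0, 0]}, {"grip": 0, "yaw": 0, "linear": [0, 0, 0]}])

```text
time_s: 4.9
tcp_pos: [0.578, 0.3106, 0.0485]
orientation: [0.001, 0.655, 0.756, -0.003]
contact_force: [1.2, -7.5, 2.6]
gripper_width: 0.0
grip_force: 4.2
```

Request:
apply_moves(deltas=[{"grip": 0, "yaw": 0, "linear": [0.008, 0, 0]}, {"grip": 0, "yaw": 0, "linear": [0, 0, 0]}, {"grip": 0, "yaw": 0, "linear": [0, 0, 0]}])

```text
time_s: 5.2
tcp_pos: [0.578, 0.3106, 0.0486]
orientation: [0.003, 0.656, 0.755, -0.004]
contact_force: [0.7, -13.3, 4.3]
gripper_width: -0.0001
grip_force: 6.7
```

```bash
cat >> h.py <<'E'
def plates(im,c,z,amin=400):
    hsv=cv2.cvtColor(im,cv2.COLOR_BGR2HSV); m=cv2.inRange(hsv,(20,40,150),(34,150,255)); cs,_=cv2.findContours(m,0,1)
    for k in cs:
        if cv2.contourArea(k)<amin: continue
        r=cv2.minAreaRect(k); P=ray(c,cv2.boxPoints(r),z)[:,:2]; e=[P[1]-P[0],P[2]-P[1]]; e.sort(key=np.linalg.norm)
        a=np.degrees(np.arctan2(e[1][1],e[1][0]))%180
        print('plate px',np.round(r[0],1),'ctr',P.mean(0).round(4),'size',[round(float(np.linalg.norm(x)),4) for x in e],'long ang',a.round(1),'area',cv2.contourArea(k))
E
python3 -c "
from h import *
s=dict(tcp_pos=np.array([0.5923,0.2563,0.3987]),orientation=np.array([.002,.658,.753,-.001]))
plates(cv2.imread('pics/w2.png'),cam('wrist',s),.024)
plates(cv2.imread('pics/top0.png'),cam('top'),.024)
plates(cv2.imread('pics/top0.png'),cam('top'),.056)
go(np.array([.44,.05,.30]),88)
"
```

```text
plate px [223.6 258.7] ctr [ 0.4138 -0.0038] size [0.0945, 0.1217] long ang 84.1 area 1727.5
plate px [520.1 154.5] ctr [0.9632 0.2793] size [0.0538, 0.3542] long ang 88.4 area 4521.0
plate px [613.1 238. ] ctr [ 0.3744 -1.1001] size [0.1109, 0.2315] long ang 179.3 area 410.5
plate px [411.6 222.1] ctr [ 0.4126 -0.2984] size [0.0998, 0.1238] long ang 106.5 area 587.5
plate px [337.7 219.6] ctr [ 0.4134 -0.0039] size [0.0965, 0.118] long ang 88.1 area 549.5
plate px [613.1 238. ] ctr [ 0.3706 -1.0778] size [0.1087, 0.227] long ang 179.3 area 410.5
plate px [411.6 222.1] ctr [ 0.4081 -0.2919] size [0.0978, 0.1214] long ang 106.5 area 587.5
plate px [337.7 219.6] ctr [ 0.4088 -0.0032] size [0.0946, 0.1157] long ang 88.1 area 549.5
t 5.2 tcp [0.578  0.3106 0.0486] ang 98.02 F [  0.7 -13.3   4.3] w -0.0001 tilt z [-0.001 -0.01  -1.   ]
lin total [-0.4825 -0.3474 -0.4971] yaw 0.0556
```

Request:
apply_moves(deltas=[{"grip": 0, "yaw": 0, "linear": [-0.02, 0, -0.03]}, {"grip": 0, "yaw": 0, "linear": [0, 0, -0.08]}, {"grip": 0, "yaw": 0, "linear": [0, 0, -0.08]}, {"grip": 0, "yaw": 0, "linear": [0, 0, -0.08]}, {"grip": 0, "yaw": 0, "linear": [0, 0, -0.08]}, {"grip": 0, "yaw": 0, "linear": [-0.06, -0.05, -0.05]}, {"grip": 1, "yaw": 0, "linear": [-0.06, -0.05, -0.05]}, {"grip": 1, "yaw": 0, "linear": [-0.06, -0.05, -0.05]}, {"grip": 1, "yaw": 0, "linear": [-0.06, -0.05, 0]}, {"grip": 1, "yaw": 0, "linear": [-0.06, -0.05, 0]}, {"grip": 1, "yaw": 0, "linear": [-0.06, -0.05, 0]}, {"grip": 1, "yaw": 0, "linear": [-0.06, -0.05, 0]}, {"grip": 1, "yaw": 0.028, "linear": [-0.03, 0, 0]}, {"grip": 1, "yaw": 0.028, "linear": [0, 0, 0]}, {"grip": 1, "yaw": 0, "linear": [0, 0, 0]}, {"grip": 1, "yaw": 0, "linear": [0, 0, 0]}])

```text
time_s: 6.8
tcp_pos: [0.4384, 0.0631, 0.2993]
orientation: [-0.0, 0.717, 0.697, 0.001]
contact_force: [0.7, 0.2, 0.6]
gripper_width: 0.0855
grip_force: 0.0
```

```bash
python3 -c "
from h import *
s=get_state(); im=read_camera('wrist')[:,:,::-1].copy(); cv2.imwrite('pics/w3.png',im)
plates(im,cam('wrist',s),.024)
go(np.array([.4135,-.004,.15]),88)
"
```

```text
plate px [308.8 202.1] ctr [ 0.4151 -0.0043] size [0.0943, 0.1183] long ang 84.5 area 3334.0
t 6.8 tcp [0.4384 0.0631 0.2992] ang 88.42 F [-1.2  0.2  0. ] w 0.0854 tilt z [ 0.001  0.001 -1.   ]
lin total [-0.1358 -0.0464  0.2982] yaw 0.0024
```

View pics/w3.png

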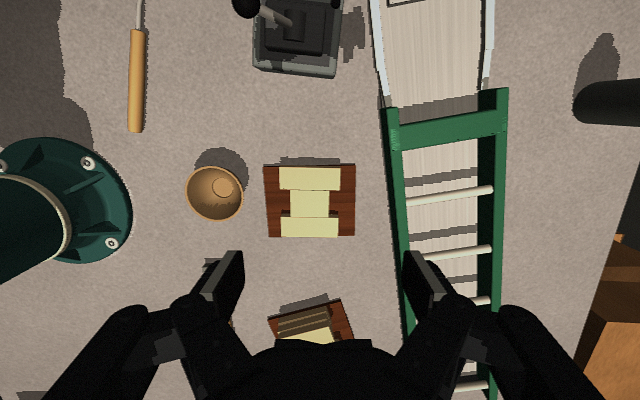

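The plate on board A lies singly and level with the tool at (309,202), with its notches left and right as needed. The bowl at (215,195) stays clear of the fingers.

Request:
apply_moves(deltas=[{"grip": 1, "yaw": 0, "linear": [-0.045, -0.016, 0.05]}, {"grip": 1, "yaw": 0, "linear": [-0.045, -0.016, 0.05]}, {"grip": 1, "yaw": 0, "linear": [-0.045, -0.015, 0.05]}, {"grip": 1, "yaw": 0, "linear": [0, 0, 0.05]}, {"grip": 1, "yaw": 0, "linear": [0, 0, 0.05]}, {"grip": 1, "yaw": 0, "linear": [0, 0, 0.05]}, {"grip": 1, "yaw": 0, "linear": [0, 0, 0]}, {"grip": 1, "yaw": 0, "linear": [0, 0, 0]}])

```text
time_s: 7.65
tcp_pos: [0.4129, -0.0044, 0.1489]
orientation: [-0.0, 0.717, 0.697, -0.0]
contact_force: [-0.9, -0.1, -0.9]
gripper_width: 0.0854
grip_force: 0.0
```

```bash
python3 -c "
from h import *
go(np.array([.4145,-.004,.012]),88)
"
```

```text
t 7.7 tcp [ 0.4129 -0.0044  0.1489] ang 88.31 F [-0.9 -0.1 -0.9] w 0.0854 tilt z [-0.001 -0.    -1.   ]
lin total [0.0009 0.0034 0.2737] yaw 0.0017
```

Request:
apply_moves(deltas=[{"grip": 1, "yaw": 0, "linear": [0, 0.003, 0.05]}, {"grip": 1, "yaw": 0, "linear": [0, 0, 0.05]}, {"grip": 1, "yaw": 0, "linear": [0, 0, 0.05]}, {"grip": 1, "yaw": 0, "linear": [0, 0, 0.05]}, {"grip": 1, "yaw": 0, "linear": [0, 0, 0.04]}, {"grip": 1, "yaw": 0, "linear": [0, 0, 0.03]}, {"grip": 1, "yaw": 0, "linear": [0, 0, 0.02]}, {"grip": 1, "yaw": 0, "linear": [0, 0, 0]}, {"grip": 1, "yaw": 0, "linear": [0, 0, 0]}])

```text
time_s: 8.55
tcp_pos: [0.4158, -0.004, 0.0096]
orientation: [-0.0, 0.718, 0.697, 0.001]
contact_force: [0.9, 0.6, 1.3]
gripper_width: 0.0855
grip_force: 0.0
```

Request:
apply_moves(deltas=[{"grip": 0, "yaw": 0, "linear": [0, 0, 0]}, {"grip": 0, "yaw": 0, "linear": [0, 0, 0]}, {"grip": 0, "yaw": 0, "linear": [0, 0, 0]}, {"grip": 0, "yaw": 0, "linear": [0, 0, 0]}, {"grip": 0, "yaw": 0, "linear": [0, 0, 0]}, {"grip": 0, "yaw": 0, "linear": [0, 0, 0]}], force=70)

```text
time_s: 9.15
tcp_pos: [0.4151, -0.0041, 0.0099]
orientation: [-0.001, 0.718, 0.696, 0.001]
contact_force: [-0.0, 1.4, 11.2]
gripper_width: 0.0603
grip_force: 73.3
```

Request:
apply_moves(deltas=[{"grip": 0, "yaw": 0, "linear": [0, 0, -0.01]}, {"grip": 0, "yaw": 0, "linear": [0, 0, -0.02]}, {"grip": 0, "yaw": 0, "linear": [0, 0, -0.04]}, {"grip": 0, "yaw": 0, "linear": [0, 0, -0.06]}, {"grip": 0, "yaw": 0, "linear": [0, 0, -0.06]}, {"grip": 0, "yaw": 0, "linear": [0, 0, -0.06]}, {"grip": 0, "yaw": 0, "linear": [0, 0, -0.06]}, {"grip": 0, "yaw": 0, "linear": [0, 0, -0.04]}, {"grip": 0, "yaw": 0, "linear": [0, 0, 0]}, {"grip": 0, "yaw": 0, "linear": [0, 0, 0]}])

```text
time_s: 10.15
tcp_pos: [0.414, -0.004, 0.1835]
orientation: [-0.001, 0.717, 0.697, -0.0]
contact_force: [0.4, 0.5, -2.6]
gripper_width: 0.0599
grip_force: 77.0
```

```bash
python3 -c "
from h import *
go(D(0,0,.18),98.1)
cv2.imwrite('pics/w4.png',read_camera('wrist')[:,:,::-1])
"
```

```text
t 10.2 tcp [ 0.414  -0.004   0.1835] ang 88.3 F [ 0.4  0.5 -2.6] w 0.0599 tilt z [-0.002  0.002 -1.   ]
lin total [0.4225 0.3501 0.0069] yaw -0.0544
```

View pics/w4.png

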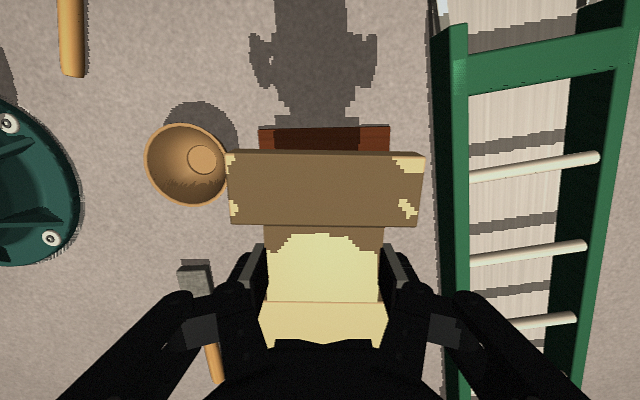

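The plate is held level by its waist (pads at (258,265) and (390,265)).

Request:
apply_moves(deltas=[{"grip": 0, "yaw": -0.027, "linear": [0, 0, 0]}, {"grip": 0, "yaw": -0.027, "linear": [0, 0, 0]}, {"grip": 0, "yaw": 0, "linear": [0.02, 0.02, 0]}, {"grip": 0, "yaw": 0, "linear": [0.035, 0.041, 0]}, {"grip": 0, "yaw": 0, "linear": [0.037, 0.044, 0]}, {"grip": 0, "yaw": 0, "linear": [0.037, 0.044, 0]}, {"grip": 0, "yaw": 0, "linear": [0.037, 0.044, 0]}, {"grip": 0, "yaw": 0, "linear": [0.037, 0.044, 0]}, {"grip": 0, "yaw": 0, "linear": [0.037, 0.044, 0]}, {"grip": 0, "yaw": 0, "linear": [0.037, 0.044, 0]}, {"grip": 0, "yaw": 0, "linear": [0.037, 0.044, 0]}, {"grip": 0, "yaw": 0, "linear": [0.03, 0.035, 0]}, {"grip": 0, "yaw": 0, "linear": [0.013, 0.013, 0]}, {"grip": 0, "yaw": 0, "linear": [0, 0, 0]}, {"grip": 0, "yaw": 0, "linear": [0, 0, 0]}])

```text
time_s: 11.7
tcp_pos: [0.5951, 0.2001, 0.1826]
orientation: [-0.002, 0.657, 0.754, -0.002]
contact_force: [-1.0, -0.2, -1.9]
gripper_width: 0.0593
grip_force: 77.0
```

```bash
python3 -c "
from h import *
go(D(0,0,.02),98.1)
print(toD(get_state()['tcp_pos']))
"
```

```text
t 11.7 tcp [0.5951 0.2001 0.1826] ang 97.89 F [-1.  -0.2 -1.9] w 0.0593 tilt z [-0.005 -0.    -1.   ]
lin total [0.0036 0.0023 0.3253] yaw -0.0012
[-0.0004 -0.0019]
```

Request:
apply_moves(deltas=[{"grip": 0, "yaw": 0, "linear": [0, 0.002, 0.04]}, {"grip": 0, "yaw": 0, "linear": [0.003, 0, 0.05]}, {"grip": 0, "yaw": 0, "linear": [0, 0, 0.05]}, {"grip": 0, "yaw": 0, "linear": [0, 0, 0.05]}, {"grip": 0, "yaw": 0, "linear": [0, 0, 0.05]}, {"grip": 0, "yaw": 0, "linear": [0, 0, 0.05]}, {"grip": 0, "yaw": 0, "linear": [0, 0, 0.02]}, {"grip": 0, "yaw": 0, "linear": [0, 0, 0.01]}, {"grip": 0, "yaw": 0, "linear": [0, 0, 0.004]}, {"grip": 0, "yaw": 0, "linear": [0, 0, 0.004]}, {"grip": 0, "yaw": 0, "linear": [0, 0, 0]}, {"grip": 0, "yaw": 0, "linear": [0, 0, 0]}])

```text
time_s: 12.9
tcp_pos: [0.5973, 0.2032, 0.0204]
orientation: [-0.001, 0.656, 0.755, 0.0]
contact_force: [0.4, -0.5, -1.6]
gripper_width: 0.0596
grip_force: 76.9
```

Request:
apply_moves(deltas=[{"grip": 0, "yaw": 0, "linear": [0, 0, 0.004]}, {"grip": 0, "yaw": 0, "linear": [0, 0, 0]}])

```text
time_s: 13.1
tcp_pos: [0.5968, 0.2032, 0.0177]
orientation: [-0.001, 0.656, 0.755, -0.0]
contact_force: [0.2, -0.7, -2.2]
gripper_width: 0.0608
grip_force: 50.8
```

Request:
apply_moves(deltas=[{"grip": 0, "yaw": 0, "linear": [0, 0, 0.003]}, {"grip": 0, "yaw": 0, "linear": [0, 0, 0]}])

```text
time_s: 13.3
tcp_pos: [0.5967, 0.203, 0.016]
orientation: [-0.001, 0.656, 0.755, -0.0]
contact_force: [-0.4, 0.1, -3.4]
gripper_width: 0.0598
grip_force: 80.6
```

Request:
apply_moves(deltas=[{"grip": 0, "yaw": 0, "linear": [0, 0, 0.003]}, {"grip": 0, "yaw": 0, "linear": [0, 0, 0]}])

```text
time_s: 13.5
tcp_pos: [0.5967, 0.203, 0.0144]
orientation: [-0.001, 0.656, 0.755, -0.0]
contact_force: [0.2, -0.2, -2.4]
gripper_width: 0.0595
grip_force: 80.6
```

Request:
apply_moves(deltas=[{"grip": 0, "yaw": 0, "linear": [0, 0, 0.004]}, {"grip": 0, "yaw": 0, "linear": [0, 0, 0]}])

```text
time_s: 13.7
tcp_pos: [0.5968, 0.203, 0.0141]
orientation: [-0.002, 0.656, 0.754, 0.0]
contact_force: [-5.1, -0.4, 8.2]
gripper_width: 0.0601
grip_force: 81.9
```

Request:
apply_moves(deltas=[{"grip": 0.85, "yaw": 0, "linear": [0, 0, 0]}, {"grip": 0.85, "yaw": 0, "linear": [0, 0, 0]}, {"grip": 0.85, "yaw": 0, "linear": [0, 0, 0]}, {"grip": 0.85, "yaw": 0, "linear": [0, 0, 0]}])

```text
time_s: 14.1
tcp_pos: [0.597, 0.203, 0.0125]
orientation: [-0.001, 0.656, 0.755, -0.0]
contact_force: [-0.2, 0.5, -0.4]
gripper_width: 0.0729
grip_force: 0.0
```

Request:
apply_moves(deltas=[{"grip": 0.85, "yaw": 0, "linear": [0, 0, -0.02]}, {"grip": 0.85, "yaw": 0, "linear": [0, 0, -0.05]}, {"grip": 0.5, "yaw": 0, "linear": [0, 0, -0.07]}, {"grip": 0, "yaw": 0, "linear": [0, 0, -0.07]}, {"grip": 0, "yaw": 0, "linear": [0.05, 0, 0]}, {"grip": 0, "yaw": 0, "linear": [0.06, -0.003, 0]}, {"grip": 0, "yaw": 0, "linear": [0.06, 0, 0]}, {"grip": 0, "yaw": 0, "linear": [0.06, 0, 0]}, {"grip": 0, "yaw": 0, "linear": [0.06, 0, 0]}, {"grip": 0, "yaw": 0, "linear": [0.06, 0, 0]}, {"grip": 0, "yaw": 0, "linear": [0.015, 0, 0]}, {"grip": 0, "yaw": 0, "linear": [0, 0, 0]}])

```text
time_s: 15.3
tcp_pos: [0.5696, 0.3851, 0.118]
orientation: [-0.001, 0.655, 0.756, -0.0]
contact_force: [-0.6, -0.3, -0.2]
gripper_width: 0.0001
grip_force: 0.0
```

```bash
python3 -c "
from h import *
go(D(0,.185,.048),98.1)
print(toD(get_state()['tcp_pos']))
cv2.imwrite('pics/w5.png',read_camera('wrist')[:,:,::-1])
"
```

```text
t 15.3 tcp [0.5696 0.3851 0.118 ] ang 98.16 F [-0.6 -0.3 -0.2] w 0.0001 tilt z [-0.002  0.002 -1.   ]
lin total [ 0.     -0.0007  0.14  ] yaw 0.0003
[0.0005 0.1849]
```

View pics/w5.png

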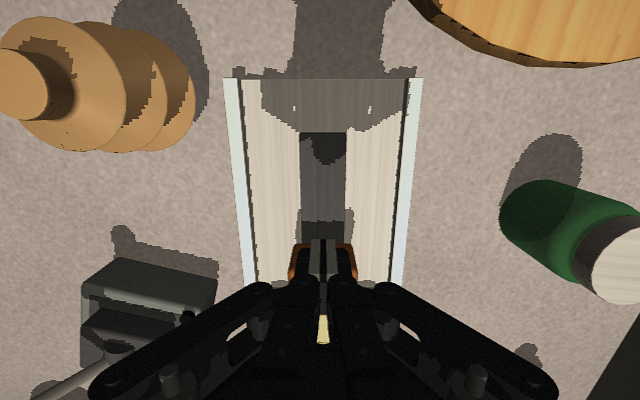

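The handle at (322,262) lies right behind the fingertips and in line with them, the insulator at (90,90) is clear of the gripper, and the rail area is free. Now I'll lower and push.

Request:
apply_moves(deltas=[{"grip": 0, "yaw": 0, "linear": [0, 0, 0.04]}, {"grip": 0, "yaw": 0, "linear": [0, 0, 0.05]}, {"grip": 0, "yaw": 0, "linear": [0, 0, 0.05]}, {"grip": 0, "yaw": 0, "linear": [0, 0, 0]}, {"grip": 0, "yaw": 0, "linear": [-0.02, 0, 0]}, {"grip": 0, "yaw": 0, "linear": [-0.02, 0, 0]}, {"grip": 0, "yaw": 0, "linear": [-0.02, 0, 0]}, {"grip": 0, "yaw": 0, "linear": [-0.02, 0, 0]}, {"grip": 0, "yaw": 0, "linear": [-0.02, 0, 0]}, {"grip": 0, "yaw": 0, "linear": [-0.02, 0, 0]}, {"grip": 0, "yaw": 0, "linear": [-0.02, 0, 0]}, {"grip": 0, "yaw": 0, "linear": [-0.02, 0, 0]}])

```text
time_s: 16.55
tcp_pos: [0.5817, 0.3039, 0.048]
orientation: [-0.001, 0.656, 0.755, 0.0]
contact_force: [0.5, 3.6, 1.7]
gripper_width: 0.0002
grip_force: 1.8
```

Request:
apply_moves(deltas=[{"grip": 0, "yaw": 0, "linear": [-0.02, 0, 0]}, {"grip": 0, "yaw": 0, "linear": [-0.02, 0, 0]}, {"grip": 0, "yaw": 0, "linear": [-0.02, 0, 0]}, {"grip": 0, "yaw": 0, "linear": [-0.02, 0, 0]}, {"grip": 0, "yaw": 0, "linear": [-0.02, 0, 0]}, {"grip": 0, "yaw": 0, "linear": [-0.02, 0, 0]}, {"grip": 0, "yaw": 0, "linear": [-0.02, 0, 0]}, {"grip": 0, "yaw": 0, "linear": [-0.02, 0, 0]}, {"grip": 0, "yaw": 0, "linear": [-0.02, 0, 0]}, {"grip": 0, "yaw": 0, "linear": [0, 0, 0]}])

```text
time_s: 17.55
tcp_pos: [0.5932, 0.2116, 0.0476]
orientation: [-0.001, 0.657, 0.754, -0.002]
contact_force: [-1.2, -0.0, 0.2]
gripper_width: 0.0001
grip_force: 0.0
```

```bash
python3 -c "
from h import *
go(D(0,.003,.048),98.1)
print(toD(get_state()['tcp_pos']))
"
```

```text
t 17.6 tcp [0.5932 0.2116 0.0476] ang 97.8 F [-1.2 -0.   0.2] w 0.0001 tilt z [-0.003 -0.001 -1.   ]
lin total [-0.0135  0.0013 -0.0008] yaw -0.0017
[-0.0006  0.0098]
```

Request:
apply_moves(deltas=[{"grip": 0, "yaw": 0, "linear": [-0.009, 0.001, 0]}, {"grip": 0, "yaw": 0, "linear": [-0.009, 0, 0]}, {"grip": 0, "yaw": 0, "linear": [0, 0, 0]}, {"grip": 0, "yaw": 0, "linear": [0, 0, 0]}])

```text
time_s: 17.95
tcp_pos: [0.5945, 0.2058, 0.0472]
orientation: [-0.001, 0.656, 0.755, -0.001]
contact_force: [-2.0, 1.7, 0.3]
gripper_width: 0.0001
grip_force: 0.7
```

Request:
apply_moves(deltas=[{"grip": 0, "yaw": 0, "linear": [-0.008, 0, 0]}, {"grip": 0, "yaw": 0, "linear": [0, 0, 0]}, {"grip": 0, "yaw": 0, "linear": [0, 0, 0]}])

```text
time_s: 18.25
tcp_pos: [0.5955, 0.202, 0.0474]
orientation: [-0.001, 0.656, 0.755, -0.001]
contact_force: [-1.4, 2.1, -0.3]
gripper_width: -0.0
grip_force: 1.1
```

```bash
python3 -c "
from h import *
go(D(0,.003,.048),98.1)
print(toD(get_state()['tcp_pos']))
"
```

```text
t 18.2 tcp [0.5955 0.202  0.0474] ang 97.96 F [-1.4  2.1 -0.3] w -0.0 tilt z [-0.003  0.001 -1.   ]
lin total [ 0.006  -0.0007 -0.0013] yaw -0.0008
[ 0.0003 -0.    ]
```

Request:
apply_moves(deltas=[{"grip": 0, "yaw": 0, "linear": [-0.006, 0, 0]}, {"grip": 0, "yaw": 0, "linear": [0, 0, 0]}, {"grip": 0, "yaw": 0, "linear": [0, 0, 0]}])

```text
time_s: 18.55
tcp_pos: [0.5963, 0.199, 0.0475]
orientation: [-0.001, 0.656, 0.754, -0.0]
contact_force: [-1.6, 1.7, -1.2]
gripper_width: -0.0001
grip_force: 1.2
```

Request:
apply_moves(deltas=[{"grip": 0, "yaw": 0, "linear": [0.012, 0, -0.01]}, {"grip": 0, "yaw": 0, "linear": [0, 0, -0.05]}, {"grip": 0, "yaw": 0, "linear": [0, 0, -0.05]}, {"grip": 0, "yaw": 0, "linear": [0, 0, -0.02]}, {"grip": 0, "yaw": 0, "linear": [0, 0, 0]}, {"grip": 0, "yaw": 0, "linear": [-0.04, 0, 0]}, {"grip": 0, "yaw": 0, "linear": [-0.04, 0, 0]}, {"grip": 0, "yaw": 0, "linear": [-0.034, 0, 0]}, {"grip": 0, "yaw": 0, "linear": [0, 0, 0]}])

```text
time_s: 19.45
tcp_pos: [0.6038, 0.1446, 0.1123]
orientation: [-0.0, 0.658, 0.753, -0.001]
contact_force: [-0.7, -0.5, -0.2]
gripper_width: 0.0
grip_force: 0.0
```

```bash
python3 -c "
from h import *
go(D(0,-.055,.065),98.1)
print(toD(get_state()['tcp_pos']))
"
```

```text
t 19.4 tcp [0.6038 0.1446 0.1123] ang 97.66 F [-0.7 -0.5 -0.2] w 0.0 tilt z [-0.002 -0.001 -1.   ]
lin total [ 0.0061 -0.0006  0.0945] yaw -0.0024
[ 0.0004 -0.058 ]
```

Request:
apply_moves(deltas=[{"grip": 0, "yaw": 0, "linear": [0.004, 0, 0.045]}, {"grip": 0, "yaw": 0, "linear": [0.002, 0, 0.049]}, {"grip": 0, "yaw": 0, "linear": [0, 0, 0]}, {"grip": 0, "yaw": 0, "linear": [0.02, 0, 0]}, {"grip": 0, "yaw": 0, "linear": [0.025, 0, 0]}, {"grip": 0, "yaw": 0, "linear": [0.025, 0, 0]}, {"grip": 0, "yaw": 0, "linear": [0.025, 0, 0]}, {"grip": 0, "yaw": 0, "linear": [0.025, 0, 0]}, {"grip": 0, "yaw": 0, "linear": [0.025, 0, 0]}, {"grip": 0, "yaw": 0, "linear": [0.025, 0, 0]}, {"grip": 0, "yaw": 0, "linear": [0.025, 0, 0]}, {"grip": 0, "yaw": 0, "linear": [0.025, 0, 0]}, {"grip": 0, "yaw": 0, "linear": [0.025, 0, 0]}, {"grip": 0, "yaw": 0, "linear": [0.025, 0, 0]}, {"grip": 0, "yaw": 0, "linear": [0.02, 0, 0]}, {"grip": 0, "yaw": 0, "linear": [0.02, 0, 0]}, {"grip": 0, "yaw": 0, "linear": [0.012, 0, 0]}, {"grip": 0, "yaw": 0, "linear": [0, 0, 0]}, {"grip": 0, "yaw": 0, "linear": [0, 0, 0]}])

```text
time_s: 21.35
tcp_pos: [0.5808, 0.311, 0.0656]
orientation: [-0.001, 0.656, 0.754, -0.0]
contact_force: [1.2, -1.5, 0.8]
gripper_width: 0.0
grip_force: 1.2
```

Request:
apply_moves(deltas=[{"grip": 0, "yaw": 0, "linear": [0.012, 0, 0]}, {"grip": 0, "yaw": 0, "linear": [0, 0, 0]}, {"grip": 0, "yaw": 0, "linear": [0, 0, 0]}])

```text
time_s: 21.65
tcp_pos: [0.5808, 0.3112, 0.0657]
orientation: [0.002, 0.658, 0.753, -0.002]
contact_force: [0.7, -9.8, -0.3]
gripper_width: 0.0003
grip_force: 4.9
```

```bash
python3 -c "
from h import *
print(toD(get_state()['tcp_pos']))
go([.50,-.235,.30],106.5)
"
```

```text
[0.0011 0.1101]
t 21.6 tcp [0.5808 0.3112 0.0657] ang 97.76 F [ 0.7 -9.8 -0.3] w 0.0003 tilt z [-0.001 -0.006 -1.   ]
lin total [-1.0631 -0.3084 -0.4621] yaw -0.0485
```

Request:
apply_moves(deltas=[{"grip": 0, "yaw": 0, "linear": [-0.01, 0, -0.05]}, {"grip": 0, "yaw": 0, "linear": [0, 0, -0.08]}, {"grip": 0, "yaw": 0, "linear": [0, 0, -0.09]}, {"grip": 0, "yaw": 0, "linear": [0, 0, -0.09]}, {"grip": 0.5, "yaw": 0, "linear": [-0.04, -0.02, -0.08]}, {"grip": 1, "yaw": 0, "linear": [-0.08, -0.04, -0.05]}, {"grip": 1, "yaw": 0, "linear": [-0.08, -0.04, 0]}, {"grip": 1, "yaw": 0, "linear": [-0.08, -0.04, 0]}, {"grip": 1, "yaw": 0, "linear": [-0.08, -0.04, 0]}, {"grip": 1, "yaw": 0, "linear": [-0.08, -0.04, 0]}, {"grip": 1, "yaw": 0, "linear": [-0.08, -0.04, 0]}, {"grip": 1, "yaw": 0, "linear": [-0.08, -0.04, 0]}, {"grip": 1, "yaw": 0, "linear": [-0.08, -0.04, 0]}, {"grip": 1, "yaw": 0, "linear": [-0.08, -0.04, 0]}, {"grip": 1, "yaw": 0, "linear": [-0.08, -0.04, 0]}, {"grip": 1, "yaw": 0, "linear": [-0.08, -0.04, 0]}, {"grip": 1, "yaw": 0, "linear": [-0.08, -0.04, 0]}, {"grip": 1, "yaw": -0.045, "linear": [-0.04, -0.02, 0]}, {"grip": 1, "yaw": 0, "linear": [0, 0, 0]}, {"grip": 1, "yaw": 0, "linear": [0, 0, 0]}])

```text
time_s: 23.65
tcp_pos: [0.3965, -0.2376, 0.2851]
orientation: [-0.001, 0.602, 0.798, 0.001]
contact_force: [1.0, 0.3, 1.1]
gripper_width: 0.0852
grip_force: 0.0
```

```bash
python3 -c "
from h import *
s=get_state(); im=read_camera('wrist')[:,:,::-1].copy(); cv2.imwrite('pics/w6.png',im)
for z in (.056,.04): plates(im,cam('wrist',s),z)
go([.408,-.292,.15],106.5)
"
```

```text
plate px [322. 205.] ctr [ 0.4115 -0.2918] size [0.0934, 0.1165] long ang 108.1 area 4102.5
plate px [548.9  32.5] ctr [ 0.6107 -0.0055] size [0.0126, 0.0895] long ang 8.3 area 791.5
plate px [322. 205.] ctr [ 0.4131 -0.2975] size [0.0974, 0.1215] long ang 108.1 area 4102.5
plate px [548.9  32.5] ctr [0.6208 0.0011] size [0.0132, 0.0934] long ang 8.3 area 791.5
t 23.7 tcp [ 0.3968 -0.2368  0.2849] ang 106.05 F [-0.7  0.6  0. ] w 0.0857 tilt z [-0.001  0.003 -1.   ]
lin total [-0.1131 -0.0088  0.2694] yaw -0.0025
```

View pics/w6.png

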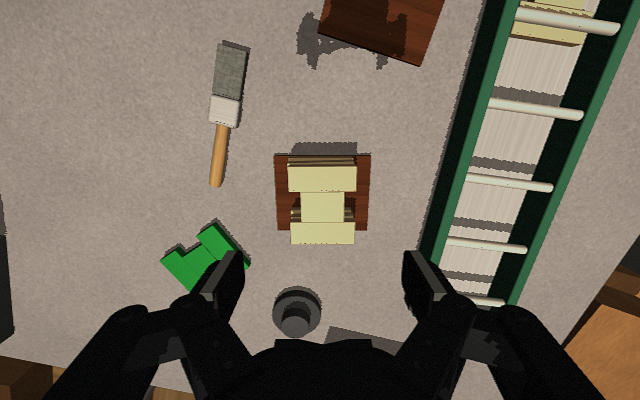

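Stack B is seen from above: the top plate is at (322,205) with two more plate edges under it at (322,160), and triangulation with the top view gives its top at z≈56 mm, so three plates. The green look-alike is at (205,255) and the chuck at (297,308), 15 cm away. The first plate is already in the tunnel at (550,25).

Request:
apply_moves(deltas=[{"grip": 1, "yaw": -0.002, "linear": [-0.039, -0.001, 0.04]}, {"grip": 1, "yaw": 0, "linear": [-0.038, -0.001, 0.06]}, {"grip": 1, "yaw": 0, "linear": [-0.038, -0.001, 0.06]}, {"grip": 1, "yaw": 0, "linear": [0, 0, 0.06]}, {"grip": 1, "yaw": 0, "linear": [0, 0, 0.06]}, {"grip": 1, "yaw": 0, "linear": [0, 0, 0.05]}, {"grip": 1, "yaw": 0, "linear": [0, 0, 0.04]}, {"grip": 1, "yaw": 0, "linear": [0, 0, 0]}, {"grip": 1, "yaw": 0, "linear": [0, 0, 0]}])

```text
time_s: 24.6
tcp_pos: [0.4113, -0.2922, 0.0997]
orientation: [-0.002, 0.598, 0.801, 0.0]
contact_force: [-0.2, -0.4, 0.6]
gripper_width: 0.0856
grip_force: 0.0
```

```bash
python3 -c "
from h import *
go([.411,-.292,.0395],106.3)
"
```

```text
t 24.6 tcp [ 0.4113 -0.2922  0.0997] ang 106.53 F [-0.2 -0.4  0.6] w 0.0856 tilt z [-0.002  0.002 -1.   ]
lin total [ 0.0002 -0.0002  0.1205] yaw 0.0013
```

Request:
apply_moves(deltas=[{"grip": 1, "yaw": 0, "linear": [0, 0, 0.04]}, {"grip": 1, "yaw": 0, "linear": [0, 0, 0.04]}, {"grip": 1, "yaw": 0, "linear": [0, 0, 0.03]}, {"grip": 1, "yaw": 0, "linear": [0, 0, 0.01]}, {"grip": 1, "yaw": 0, "linear": [0, 0, 0]}, {"grip": 1, "yaw": 0, "linear": [0, 0, 0]}, {"grip": 0, "yaw": 0, "linear": [0, 0, 0]}, {"grip": 0, "yaw": 0, "linear": [0, 0, 0]}, {"grip": 0, "yaw": 0, "linear": [0, 0, 0]}, {"grip": 0, "yaw": 0, "linear": [0, 0, 0]}, {"grip": 0, "yaw": 0, "linear": [0, 0, 0]}, {"grip": 0, "yaw": 0, "linear": [0, 0, 0]}], force=80)

```text
time_s: 25.8
tcp_pos: [0.4108, -0.2935, 0.0412]
orientation: [-0.0, 0.599, 0.801, 0.001]
contact_force: [0.4, 1.4, 10.8]
gripper_width: 0.06
grip_force: 84.8
```

Request:
apply_moves(deltas=[{"grip": 0, "yaw": 0, "linear": [0, 0, -0.01]}, {"grip": 0, "yaw": 0, "linear": [0, 0, -0.02]}, {"grip": 0, "yaw": 0, "linear": [0, 0, -0.05]}, {"grip": 0, "yaw": 0, "linear": [0, 0, -0.06]}, {"grip": 0, "yaw": 0, "linear": [0, 0, -0.06]}, {"grip": 0, "yaw": 0, "linear": [0, 0, -0.06]}, {"grip": 0, "yaw": 0, "linear": [0, 0, -0.04]}, {"grip": 0, "yaw": 0, "linear": [0, 0, 0]}, {"grip": 0, "yaw": 0, "linear": [0, 0, 0]}])

```text
time_s: 26.7
tcp_pos: [0.4103, -0.2928, 0.1897]
orientation: [-0.001, 0.599, 0.801, 0.0]
contact_force: [-0.2, 0.6, -4.3]
gripper_width: 0.0599
grip_force: 87.4
```

```bash
python3 -c "
from h import *
go(D(0,0,.18),98.1)
s=get_state(); w=D(0,0,.18)-s['tcp_pos']; print('at final yaw:', [(w[:2]@-f/.5).round(3),(w[:2]@XD/.5).round(3)])
cv2.imwrite('pics/w7.png',read_camera('wrist')[:,:,::-1])
"
```

```text
t 26.7 tcp [ 0.4103 -0.2928  0.1897] ang 106.46 F [-0.2  0.6 -4.3] w 0.0599 tilt z [-0.002  0.002 -1.   ]
lin total [0.8443 0.6351 0.0204] yaw 0.0464
at final yaw: [np.float64(0.928), np.float64(0.506)]
```

View pics/w7.png

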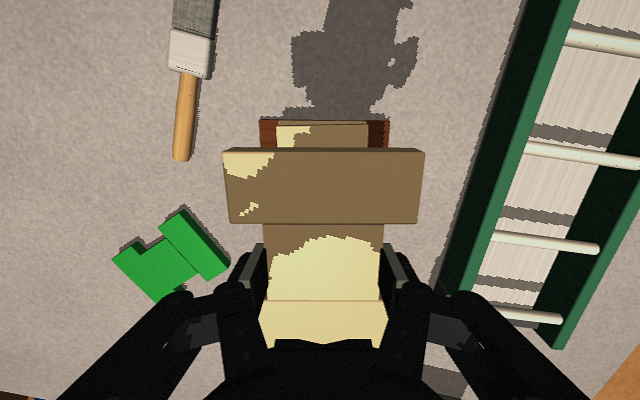

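```bash
python3 -c "
from h import *
for i in range(6):
    read_camera('scene'); print(get_state()['contact_force'].round(1))
"
```

```text
[-0.3  0.8 -3.9]
[ 0.1 -0.1 -2.3]
[-0.2  0.3 -2.8]
[ 0.9 -0.5 -3.1]
[-0.2  0.3 -2.4]
[ 0.5  0.8 -2.5]
```

One plate is held (about 2.5 N). It is level, as before.

Request:
apply_moves(deltas=[{"grip": 0, "yaw": 0.023, "linear": [0, 0, 0]}, {"grip": 0, "yaw": 0.023, "linear": [0, 0, 0]}, {"grip": 0, "yaw": 0, "linear": [0.03, 0.016, 0]}, {"grip": 0, "yaw": 0, "linear": [0.05, 0.028, 0]}, {"grip": 0, "yaw": 0, "linear": [0.07, 0.038, 0]}, {"grip": 0, "yaw": 0, "linear": [0.07, 0.038, 0]}, {"grip": 0, "yaw": 0, "linear": [0.07, 0.038, 0]}, {"grip": 0, "yaw": 0, "linear": [0.07, 0.038, 0]}, {"grip": 0, "yaw": 0, "linear": [0.07, 0.038, 0]}, {"grip": 0, "yaw": 0, "linear": [0.07, 0.038, 0]}, {"grip": 0, "yaw": 0, "linear": [0.07, 0.038, 0]}, {"grip": 0, "yaw": 0, "linear": [0.07, 0.038, 0]}, {"grip": 0, "yaw": 0, "linear": [0.07, 0.038, 0]}, {"grip": 0, "yaw": 0, "linear": [0.07, 0.038, 0]}, {"grip": 0, "yaw": 0, "linear": [0.07, 0.038, 0]}, {"grip": 0, "yaw": 0, "linear": [0.05, 0.028, 0]}, {"grip": 0, "yaw": 0, "linear": [0.028, 0.016, 0]}, {"grip": 0, "yaw": 0, "linear": [0, 0, 0]}, {"grip": 0, "yaw": 0, "linear": [0, 0, 0]}])

```text
time_s: 28.95
tcp_pos: [0.5945, 0.1996, 0.1897]
orientation: [-0.001, 0.656, 0.755, -0.001]
contact_force: [-0.5, -0.7, -2.7]
gripper_width: 0.0598
grip_force: 87.3
```

```bash
python3 -c "
from h import *
go(D(0,0,.02),98.1)
print(toD(get_state()['tcp_pos']))
"
```

```text
t 28.9 tcp [0.5945 0.1996 0.1897] ang 98.07 F [-0.5 -0.7 -2.7] w 0.0598 tilt z [-0.003 -0.001 -1.   ]
lin total [0.0046 0.0031 0.3394] yaw -0.0002
[-0.001  -0.0023]
```

Request:
apply_moves(deltas=[{"grip": 0, "yaw": 0, "linear": [0.004, 0.003, 0.04]}, {"grip": 0, "yaw": 0, "linear": [0, 0, 0.05]}, {"grip": 0, "yaw": 0, "linear": [0, 0, 0.06]}, {"grip": 0, "yaw": 0, "linear": [0, 0, 0.06]}, {"grip": 0, "yaw": 0, "linear": [0, 0, 0.06]}, {"grip": 0, "yaw": 0, "linear": [0, 0, 0.04]}, {"grip": 0, "yaw": 0, "linear": [0, 0, 0.02]}, {"grip": 0, "yaw": 0, "linear": [0, 0, 0.006]}, {"grip": 0, "yaw": 0, "linear": [0, 0, 0.004]}, {"grip": 0, "yaw": 0, "linear": [0, 0, 0.004]}, {"grip": 0, "yaw": 0, "linear": [0, 0, 0.004]}, {"grip": 0, "yaw": 0, "linear": [0, 0, 0.003]}, {"grip": 0, "yaw": 0, "linear": [0, 0, 0]}, {"grip": 0, "yaw": 0, "linear": [0, 0, 0]}])

```text
time_s: 30.35
tcp_pos: [0.5961, 0.2042, 0.0147]
orientation: [-0.001, 0.655, 0.756, -0.0]
contact_force: [0.2, 0.5, -3.3]
gripper_width: 0.0599
grip_force: 87.3
```

Request:
apply_moves(deltas=[{"grip": 0, "yaw": 0, "linear": [0, 0, 0.002]}, {"grip": 0, "yaw": 0, "linear": [0, 0, 0]}])

```text
time_s: 30.55
tcp_pos: [0.596, 0.2041, 0.0135]
orientation: [-0.001, 0.655, 0.756, -0.0]
contact_force: [0.0, 0.2, -2.6]
gripper_width: 0.0594
grip_force: 87.3
```

Request:
apply_moves(deltas=[{"grip": 0, "yaw": 0, "linear": [0, 0, 0.003]}, {"grip": 0, "yaw": 0, "linear": [0, 0, 0]}])

```text
time_s: 30.75
tcp_pos: [0.5961, 0.2041, 0.0133]
orientation: [-0.002, 0.655, 0.756, 0.0]
contact_force: [-3.4, -0.1, 7.0]
gripper_width: 0.0594
grip_force: 88.4
```

Request:
apply_moves(deltas=[{"grip": 0, "yaw": 0, "linear": [0, 0, 0.002]}, {"grip": 0, "yaw": 0, "linear": [0, 0, 0]}])

```text
time_s: 30.95
tcp_pos: [0.5961, 0.2041, 0.0133]
orientation: [-0.002, 0.655, 0.756, 0.001]
contact_force: [-5.1, -0.1, 13.8]
gripper_width: 0.0598
grip_force: 89.2
```

Request:
apply_moves(deltas=[{"grip": 0.85, "yaw": 0, "linear": [0, 0, -0.003]}, {"grip": 0.85, "yaw": 0, "linear": [0, 0, 0]}, {"grip": 0.85, "yaw": 0, "linear": [0, 0, 0]}, {"grip": 0.85, "yaw": 0, "linear": [0, 0, 0]}, {"grip": 0.85, "yaw": 0, "linear": [0, 0, -0.02]}, {"grip": 0.85, "yaw": 0, "linear": [0, 0, -0.05]}, {"grip": 0.5, "yaw": 0, "linear": [0, 0, -0.07]}, {"grip": 0, "yaw": 0, "linear": [0, 0, -0.07]}, {"grip": 0, "yaw": 0, "linear": [0.05, 0, 0]}, {"grip": 0, "yaw": 0, "linear": [0.06, -0.003, 0]}, {"grip": 0, "yaw": 0, "linear": [0.06, 0, 0]}, {"grip": 0, "yaw": 0, "linear": [0.06, 0, 0]}, {"grip": 0, "yaw": 0, "linear": [0.06, 0, 0]}, {"grip": 0, "yaw": 0, "linear": [0.06, 0, 0]}, {"grip": 0, "yaw": 0, "linear": [0.016, 0, 0]}, {"grip": 0, "yaw": 0, "linear": [0, 0, 0]}, {"grip": 0, "yaw": 0, "linear": [0, 0, 0]}])

```text
time_s: 32.65
tcp_pos: [0.5692, 0.3827, 0.1182]
orientation: [-0.0, 0.656, 0.755, -0.001]
contact_force: [-0.3, -0.7, 0.3]
gripper_width: -0.0001
grip_force: 0.0
```

```bash
cat > chk.py <<'E'
from h import *
import sys
a=list(map(float,sys.argv[1:5])); go(D(*a[:3]),a[3]); print(toD(get_state()['tcp_pos']))
im=read_camera('top')[:,:,::-1].copy(); plates(im,cam('top'),.028,60)
E
python3 chk.py 0 .185 .048 98.1
```

```text
t 32.6 tcp [0.5692 0.3827 0.1182] ang 98.05 F [-0.3 -0.7  0.3] w -0.0001 tilt z [-0.002 -0.    -1.   ]
lin total [0.0048 0.0006 0.1403] yaw -0.0003
[-0.0002  0.1826]
plate px [605.1 288.3] ctr [ 0.1755 -1.0485] size [0.0459, 0.1217] long ang 22.4 area 87.5
plate px [611.6 238.1] ctr [ 0.3733 -1.0912] size [0.0981, 0.2309] long ang 179.3 area 387.0
plate px [410.1 223. ] ctr [ 0.4083 -0.2917] size [0.0983, 0.122] long ang 107.7 area 580.5
plate px [600.5 185.9] ctr [ 0.5831 -1.0645] size [0.0478, 0.1152] long ang 140.2 area 105.5
plate px [287.1 173.9] ctr [0.5934 0.2058] size [0.0963, 0.1197] long ang 98.1 area 527.0
plate px [323.1 169.5] ctr [0.6162 0.0608] size [0.0617, 0.0964] long ang 9.6 area 202.0
plate px [ 31.  187.8] ctr [0.5054 1.2257] size [0.0203, 0.2703] long ang 1.5 area 200.0
plate px [ 90.3 182.6] ctr [0.5356 0.9924] size [0.0294, 0.3747] long ang 1.5 area 245.5
```

Request:
apply_moves(deltas=[{"grip": 0, "yaw": 0, "linear": [0.004, 0, 0.04]}, {"grip": 0, "yaw": 0, "linear": [0, 0, 0.05]}, {"grip": 0, "yaw": 0, "linear": [0, 0, 0.05]}, {"grip": 0, "yaw": 0, "linear": [0, 0, 0]}, {"grip": 0, "yaw": 0, "linear": [-0.02, 0, 0]}, {"grip": 0, "yaw": 0, "linear": [-0.02, 0, 0]}, {"grip": 0, "yaw": 0, "linear": [-0.02, 0, 0]}, {"grip": 0, "yaw": 0, "linear": [-0.02, 0, 0]}, {"grip": 0, "yaw": 0, "linear": [-0.02, 0, 0]}, {"grip": 0, "yaw": 0, "linear": [-0.02, 0, 0]}, {"grip": 0, "yaw": 0, "linear": [-0.02, 0, 0]}, {"grip": 0, "yaw": 0, "linear": [-0.02, 0, 0]}])

```text
time_s: 33.9
tcp_pos: [0.5805, 0.3087, 0.0483]
orientation: [-0.002, 0.655, 0.756, 0.001]
contact_force: [0.7, 6.1, 5.5]
gripper_width: -0.0002
grip_force: 3.1
```

Request:
apply_moves(deltas=[{"grip": 0, "yaw": 0, "linear": [-0.02, 0, 0]}, {"grip": 0, "yaw": 0, "linear": [-0.02, 0, 0]}, {"grip": 0, "yaw": 0, "linear": [-0.02, 0, 0]}, {"grip": 0, "yaw": 0, "linear": [-0.02, 0, 0]}, {"grip": 0, "yaw": 0, "linear": [-0.02, 0, 0]}, {"grip": 0, "yaw": 0, "linear": [-0.02, 0, 0]}, {"grip": 0, "yaw": 0, "linear": [-0.02, 0, 0]}, {"grip": 0, "yaw": 0, "linear": [-0.02, 0, 0]}, {"grip": 0, "yaw": 0, "linear": [-0.02, 0, 0]}, {"grip": 0, "yaw": 0, "linear": [-0.02, 0, 0]}, {"grip": 0, "yaw": 0, "linear": [-0.012, 0, 0]}, {"grip": 0, "yaw": 0, "linear": [0, 0, 0]}, {"grip": 0, "yaw": 0, "linear": [0, 0, 0]}])

```text
time_s: 35.2
tcp_pos: [0.5941, 0.2011, 0.0472]
orientation: [-0.001, 0.655, 0.755, -0.001]
contact_force: [0.4, 0.3, 0.5]
gripper_width: -0.0002
grip_force: 0.3
```

```bash
python3 -c "
from h import *
go(D(0,-.004,.048),98.1)
print(toD(get_state()['tcp_pos']))
"
```

```text
t 35.2 tcp [0.5941 0.2011 0.0472] ang 98.11 F [0.4 0.3 0.5] w -0.0002 tilt z [-0.003 -0.001 -1.   ]
lin total [-0.0066  0.0025 -0.0017] yaw 0.0001
[-0.0013 -0.0007]
```

Request:
apply_moves(deltas=[{"grip": 0, "yaw": 0, "linear": [-0.006, 0.002, 0]}, {"grip": 0, "yaw": 0, "linear": [-0.006, 0, 0]}, {"grip": 0, "yaw": 0, "linear": [0, 0, 0]}, {"grip": 0, "yaw": 0, "linear": [0, 0, 0]}])

```text
time_s: 35.6
tcp_pos: [0.5943, 0.1984, 0.0469]
orientation: [-0.004, 0.655, 0.756, -0.001]
contact_force: [-2.2, 4.9, 2.8]
gripper_width: -0.0001
grip_force: 2.4
```

Request:
apply_moves(deltas=[{"grip": 0, "yaw": 0, "linear": [0.012, 0, -0.01]}, {"grip": 0, "yaw": 0, "linear": [0, 0, -0.05]}, {"grip": 0, "yaw": 0, "linear": [0, 0, -0.05]}, {"grip": 0, "yaw": 0, "linear": [0, 0, -0.02]}, {"grip": 0, "yaw": 0, "linear": [0, 0, 0]}, {"grip": 0, "yaw": 0, "linear": [-0.04, 0, 0]}, {"grip": 0, "yaw": 0, "linear": [-0.04, 0, 0]}, {"grip": 0, "yaw": 0, "linear": [-0.03, 0, 0]}, {"grip": 0, "yaw": 0, "linear": [0, 0, 0]}, {"grip": 0, "yaw": 0, "linear": [0, 0, 0]}])

```text
time_s: 36.6
tcp_pos: [0.6033, 0.1485, 0.1118]
orientation: [-0.002, 0.655, 0.755, -0.0]
contact_force: [-1.2, 0.5, -0.4]
gripper_width: 0.0001
grip_force: 0.0
```

```bash
python3 chk.py 0 -.055 .065 98.1
```

```text
t 36.6 tcp [0.6033 0.1485 0.1118] ang 98.1 F [-1.2  0.5 -0.4] w 0.0001 tilt z [-0.003  0.001 -1.   ]
lin total [-0.0019 -0.0007  0.0937] yaw 0.0
[ 0.0005 -0.0541]
plate px [605.1 287.8] ctr [ 0.1776 -1.0485] size [0.0461, 0.1252] long ang 21.5 area 87.0
plate px [612.2 238.1] ctr [ 0.3735 -1.0933] size [0.1024, 0.2309] long ang 179.3 area 410.0
plate px [410.1 223. ] ctr [ 0.4083 -0.2917] size [0.0983, 0.122] long ang 107.7 area 580.5
plate px [600.7 185.6] ctr [ 0.5844 -1.0656] size [0.0478, 0.1118] long ang 140.2 area 105.0
plate px [323.3 169.9] ctr [0.6147 0.06  ] size [0.0612, 0.097] long ang 7.8 area 206.0
plate px [346.  166.9] ctr [ 0.6298 -0.0319] size [0.0736, 0.0967] long ang 7.3 area 307.5
plate px [364.7 165. ] ctr [ 0.6405 -0.1076] size [0.0237, 0.095] long ang 7.3 area 107.5
plate px [ 30.8 187.3] ctr [0.5075 1.2265] size [0.0221, 0.2747] long ang 2.0 area 202.0
plate px [ 89.7 187.7] ctr [0.514  0.9924] size [0.03, 0.3315] long ang 2.0 area 243.0
```

Request:
apply_moves(deltas=[{"grip": 0, "yaw": 0, "linear": [0, 0, 0.045]}, {"grip": 0, "yaw": 0, "linear": [0, 0, 0.049]}, {"grip": 0, "yaw": 0, "linear": [0, 0, 0]}, {"grip": 0, "yaw": 0, "linear": [0.02, 0, 0]}, {"grip": 0, "yaw": 0, "linear": [0.025, 0, 0]}, {"grip": 0, "yaw": 0, "linear": [0.025, 0, 0]}, {"grip": 0, "yaw": 0, "linear": [0.025, 0, 0]}, {"grip": 0, "yaw": 0, "linear": [0.025, 0, 0]}, {"grip": 0, "yaw": 0, "linear": [0.025, 0, 0]}, {"grip": 0, "yaw": 0, "linear": [0.025, 0, 0]}, {"grip": 0, "yaw": 0, "linear": [0.025, 0, 0]}, {"grip": 0, "yaw": 0, "linear": [0.025, 0, 0]}, {"grip": 0, "yaw": 0, "linear": [0.025, 0, 0]}, {"grip": 0, "yaw": 0, "linear": [0.025, 0, 0]}, {"grip": 0, "yaw": 0, "linear": [0.02, 0, 0]}, {"grip": 0, "yaw": 0, "linear": [0.02, 0, 0]}, {"grip": 0, "yaw": 0, "linear": [0.012, 0, 0]}, {"grip": 0, "yaw": 0, "linear": [0.012, 0, 0]}, {"grip": 0, "yaw": 0, "linear": [0, 0, 0]}, {"grip": 0, "yaw": 0, "linear": [0, 0, 0]}])

```text
time_s: 38.65
tcp_pos: [0.5805, 0.311, 0.0656]
orientation: [0.0, 0.656, 0.755, -0.001]
contact_force: [0.9, -4.9, -0.8]
gripper_width: 0.0001
grip_force: 2.6
```

Request:
apply_moves(deltas=[{"grip": 0, "yaw": 0, "linear": [0.006, 0, 0]}, {"grip": 0, "yaw": 0, "linear": [0, 0, 0]}, {"grip": 0, "yaw": 0, "linear": [0, 0, 0]}])

```text
time_s: 38.95
tcp_pos: [0.5804, 0.311, 0.0656]
orientation: [0.002, 0.656, 0.754, -0.002]
contact_force: [2.6, -8.8, -0.3]
gripper_width: -0.0002
grip_force: 4.4
```

```bash
python3 -c "
from h import *
print(toD(get_state()['tcp_pos']))
go([.396,-.24,.285],106.3)
s=get_state(); w=np.array([.396,-.24])-s['tcp_pos'][:2]; print([(w@-f/.5).round(3),(w@XD/.5).round(3)])
"
```

```text
[0.0007 0.11  ]
t 39.0 tcp [0.5804 0.311  0.0656] ang 97.95 F [ 2.6 -8.8 -0.3] w -0.0002 tilt z [-0.    -0.006 -1.   ]
lin total [-1.0431 -0.5181 -0.4321] yaw -0.0464
[np.float64(-1.039), np.float64(-0.521)]
```

Back at the stop. Same path to the stack view.

Request:
apply_moves(deltas=[{"grip": 0, "yaw": 0, "linear": [-0.01, 0, -0.05]}, {"grip": 0, "yaw": 0, "linear": [0, 0, -0.08]}, {"grip": 0, "yaw": 0, "linear": [0, 0, -0.09]}, {"grip": 0, "yaw": 0, "linear": [0, 0, -0.09]}, {"grip": 0.5, "yaw": 0, "linear": [-0.04, -0.02, -0.08]}, {"grip": 1, "yaw": 0, "linear": [-0.08, -0.04, -0.05]}, {"grip": 1, "yaw": 0, "linear": [-0.08, -0.04, 0]}, {"grip": 1, "yaw": 0, "linear": [-0.08, -0.04, 0]}, {"grip": 1, "yaw": 0, "linear": [-0.08, -0.04, 0]}, {"grip": 1, "yaw": 0, "linear": [-0.08, -0.04, 0]}, {"grip": 1, "yaw": 0, "linear": [-0.08, -0.04, 0]}, {"grip": 1, "yaw": 0, "linear": [-0.08, -0.04, 0]}, {"grip": 1, "yaw": 0, "linear": [-0.08, -0.04, 0]}, {"grip": 1, "yaw": 0, "linear": [-0.08, -0.04, 0]}, {"grip": 1, "yaw": 0, "linear": [-0.08, -0.04, 0]}, {"grip": 1, "yaw": 0, "linear": [-0.08, -0.04, 0]}, {"grip": 1, "yaw": 0, "linear": [-0.08, -0.04, 0]}, {"grip": 1, "yaw": -0.046, "linear": [-0.04, -0.02, 0]}, {"grip": 1, "yaw": 0, "linear": [0, 0, 0]}, {"grip": 1, "yaw": 0, "linear": [0, 0, 0]}])

```text
time_s: 40.95
tcp_pos: [0.3973, -0.2384, 0.2847]
orientation: [-0.002, 0.6, 0.8, 0.001]
contact_force: [0.1, 0.5, 0.3]
gripper_width: 0.0856
grip_force: 0.0
```

```bash
python3 -c "
from h import *
s=get_state(); im=read_camera('wrist')[:,:,::-1].copy(); cv2.imwrite('pics/w8.png',im)
for z in (.056,.04,.024): plates(im,cam('wrist',s),z,1500)
im=read_camera('top')[:,:,::-1].copy(); plates(im,cam('top'),.04,60)
go([.411,-.292,.10],106.3)
"
```

```text
plate px [320.  199.5] ctr [ 0.4072 -0.285 ] size [0.0901, 0.1132] long ang 108.3 area 3941.5
plate px [539.9  68.7] ctr [ 0.6198 -0.0439] size [0.0631, 0.0924] long ang 8.7 area 3186.0
plate px [320.  199.5] ctr [ 0.4086 -0.2903] size [0.0939, 0.1181] long ang 108.3 area 3941.5
plate px [539.9  68.7] ctr [ 0.6303 -0.0389] size [0.0658, 0.0964] long ang 8.7 area 3186.0
plate px [320.  199.5] ctr [ 0.4099 -0.2957] size [0.0978, 0.123] long ang 108.3 area 3941.5
plate px [539.9  68.7] ctr [ 0.6409 -0.0339] size [0.0685, 0.1004] long ang 8.7 area 3186.0
plate px [605.1 288.3] ctr [ 0.1755 -1.0405] size [0.0456, 0.1208] long ang 22.4 area 87.5
plate px [612.2 238.1] ctr [ 0.3721 -1.085 ] size [0.1017, 0.2292] long ang 179.3 area 440.5
plate px [600.5 185.9] ctr [ 0.5801 -1.0564] size [0.0475, 0.1144] long ang 140.2 area 104.5
plate px [323.3 170. ] ctr [0.6108 0.0597] size [0.0611, 0.0961] long ang 6.3 area 209.0
plate px [346.  166.9] ctr [ 0.6265 -0.0314] size [0.073, 0.096] long ang 7.3 area 309.5
plate px [ 31.  187.8] ctr [0.5029 1.2165] size [0.0206, 0.2686] long ang 2.3 area 198.0
plate px [364.7 165. ] ctr [ 0.637  -0.1063] size [0.0243, 0.0942] long ang 7.0 area 109.5
plate px [ 90.  185.7] ctr [0.5201 0.9851] size [0.0304, 0.3462] long ang 2.1 area 243.0
t 41.0 tcp [ 0.3979 -0.2373  0.2845] ang 106.5 F [0.4 0.  0.8] w 0.0856 tilt z [-0.003  0.003 -1.   ]
lin total [-0.1136 -0.0053  0.3685] yaw 0.0011
```

View pics/w8.png

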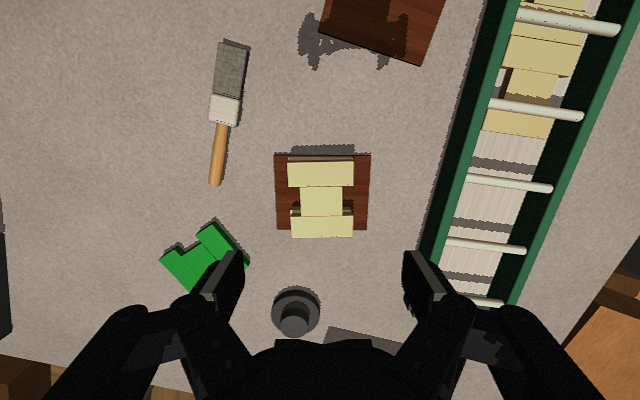

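The second plate is at (320,200), and one more plate edge shows below it. The two dried plates are in the tunnel at (540,20) to (525,120). Everything else is unmoved.

Request:
apply_moves(deltas=[{"grip": 1, "yaw": 0, "linear": [-0.037, -0.003, 0.04]}, {"grip": 1, "yaw": 0, "linear": [-0.036, -0.003, 0.06]}, {"grip": 1, "yaw": 0, "linear": [-0.036, -0.002, 0.06]}, {"grip": 1, "yaw": 0, "linear": [0, 0, 0.06]}, {"grip": 1, "yaw": 0, "linear": [0, 0, 0.06]}, {"grip": 1, "yaw": 0, "linear": [0, 0, 0.05]}, {"grip": 1, "yaw": 0, "linear": [0, 0, 0.04]}, {"grip": 1, "yaw": 0, "linear": [0, 0, 0]}, {"grip": 1, "yaw": 0, "linear": [0, 0, 0]}])

```text
time_s: 41.95
tcp_pos: [0.4092, -0.2911, 0.0996]
orientation: [-0.002, 0.598, 0.801, -0.0]
contact_force: [0.5, 1.0, 0.0]
gripper_width: 0.0853
grip_force: 0.0
```

```bash
python3 -c "
from h import *
go([.4088,-.290,.0235],107)
"
```

```text
t 42.0 tcp [ 0.4092 -0.2911  0.0996] ang 106.53 F [0.5 1.  0. ] w 0.0853 tilt z [-0.003  0.002 -1.   ]
lin total [2.000e-03 1.000e-04 1.522e-01] yaw -0.0026
```

Request:
apply_moves(deltas=[{"grip": 1, "yaw": -0.0026, "linear": [0.002, 0, 0.04]}, {"grip": 1, "yaw": 0, "linear": [0, 0, 0.05]}, {"grip": 1, "yaw": 0, "linear": [0, 0, 0.04]}, {"grip": 1, "yaw": 0, "linear": [0, 0, 0.022]}, {"grip": 1, "yaw": 0, "linear": [0, 0, 0]}, {"grip": 1, "yaw": 0, "linear": [0, 0, 0]}, {"grip": 0, "yaw": 0, "linear": [0, 0, 0]}, {"grip": 0, "yaw": 0, "linear": [0, 0, 0]}, {"grip": 0, "yaw": 0, "linear": [0, 0, 0]}, {"grip": 0, "yaw": 0, "linear": [0, 0, 0]}, {"grip": 0, "yaw": 0, "linear": [0, 0, 0]}, {"grip": 0, "yaw": 0, "linear": [0, 0, 0]}], force=80)

```text
time_s: 43.15
tcp_pos: [0.4089, -0.2915, 0.0253]
orientation: [-0.0, 0.595, 0.804, 0.0]
contact_force: [-0.3, 1.0, 11.6]
gripper_width: 0.0596
grip_force: 84.8
```

Request:
apply_moves(deltas=[{"grip": 0, "yaw": 0, "linear": [0, 0, -0.01]}, {"grip": 0, "yaw": 0, "linear": [0, 0, -0.02]}, {"grip": 0, "yaw": 0, "linear": [0, 0, -0.05]}, {"grip": 0, "yaw": 0, "linear": [0, 0, -0.06]}, {"grip": 0, "yaw": 0, "linear": [0, 0, -0.06]}, {"grip": 0, "yaw": 0, "linear": [0, 0, -0.06]}, {"grip": 0, "yaw": 0, "linear": [0, 0, -0.06]}, {"grip": 0, "yaw": 0, "linear": [0, 0, -0.02]}, {"grip": 0, "yaw": 0, "linear": [0, 0, 0]}, {"grip": 0, "yaw": 0, "linear": [0, 0, 0]}])

```text
time_s: 44.15
tcp_pos: [0.4079, -0.2904, 0.1929]
orientation: [-0.002, 0.595, 0.803, 0.0]
contact_force: [-0.0, -0.1, -3.8]
gripper_width: 0.0594
grip_force: 87.5
```

```bash
python3 -c "
from h import *
go(D(0,0,.18),98.1)
F=[]
for i in range(3):
    im=read_camera('wrist')[:,:,::-1]; F.append(get_state()['contact_force'][2])
print(np.round(F,1))
cv2.imwrite('pics/w9.png',im)
s=get_state(); w=D(0,0,.18)-s['tcp_pos']; print('at final yaw:', [(w[:2]@-f/.5).round(3),(w[:2]@XD/.5).round(3)])
a=cv2.imread('pics/w7.png');print('bar cols',[ [int(np.nonzero((np.abs(i[190].astype(int)-i[190,320].astype(int)).sum(1)<40))[0][[0,-1]][k]) for k in (0,1)] for i in (a,im)])
"
```

```text
t 44.1 tcp [ 0.4079 -0.2904  0.1929] ang 106.92 F [-0.  -0.1 -3.8] w 0.0594 tilt z [-0.003  0.003 -1.   ]
lin total [0.833  0.6452 0.027 ] yaw 0.049
[-2.9 -3.2 -2.3]
at final yaw: [np.float64(0.922), np.float64(0.51)]
bar cols [[227, 420], [225, 419]]
```

Request:
apply_moves(deltas=[{"grip": 0, "yaw": 0.025, "linear": [0, 0, 0]}, {"grip": 0, "yaw": 0.024, "linear": [0, 0, 0]}, {"grip": 0, "yaw": 0, "linear": [0.03, 0.016, 0]}, {"grip": 0, "yaw": 0, "linear": [0.05, 0.028, 0]}, {"grip": 0, "yaw": 0, "linear": [0.07, 0.039, 0]}, {"grip": 0, "yaw": 0, "linear": [0.07, 0.039, 0]}, {"grip": 0, "yaw": 0, "linear": [0.07, 0.039, 0]}, {"grip": 0, "yaw": 0, "linear": [0.07, 0.039, 0]}, {"grip": 0, "yaw": 0, "linear": [0.07, 0.039, 0]}, {"grip": 0, "yaw": 0, "linear": [0.07, 0.039, 0]}, {"grip": 0, "yaw": 0, "linear": [0.07, 0.039, 0]}, {"grip": 0, "yaw": 0, "linear": [0.07, 0.039, 0]}, {"grip": 0, "yaw": 0, "linear": [0.07, 0.039, 0]}, {"grip": 0, "yaw": 0, "linear": [0.07, 0.039, 0]}, {"grip": 0, "yaw": 0, "linear": [0.07, 0.039, 0]}, {"grip": 0, "yaw": 0, "linear": [0.05, 0.028, 0]}, {"grip": 0, "yaw": 0, "linear": [0.026, 0.015, 0]}, {"grip": 0, "yaw": 0, "linear": [0, 0, 0]}, {"grip": 0, "yaw": 0, "linear": [0, 0, 0]}])

```text
time_s: 46.2
tcp_pos: [0.598, 0.201, 0.1933]
orientation: [-0.001, 0.656, 0.755, -0.002]
contact_force: [-0.1, 0.1, -2.4]
gripper_width: 0.0596
grip_force: 87.4
```

```bash
python3 -c "
from h import *
go(D(0,0,.0145),98.1)
print(toD(get_state()['tcp_pos']))
"
```

```text
t 46.2 tcp [0.598  0.201  0.1933] ang 97.97 F [-0.1  0.1 -2.4] w 0.0596 tilt z [-0.004 -0.001 -1.   ]
lin total [ 0.0029 -0.0039  0.3576] yaw -0.0007
[ 0.0026 -0.0014]
```

Request:
apply_moves(deltas=[{"grip": 0, "yaw": 0, "linear": [0.003, -0.004, 0.04]}, {"grip": 0, "yaw": 0, "linear": [0, 0, 0.05]}, {"grip": 0, "yaw": 0, "linear": [0, 0, 0.06]}, {"grip": 0, "yaw": 0, "linear": [0, 0, 0.06]}, {"grip": 0, "yaw": 0, "linear": [0, 0, 0.06]}, {"grip": 0, "yaw": 0, "linear": [0, 0, 0.04]}, {"grip": 0, "yaw": 0, "linear": [0, 0, 0.025]}, {"grip": 0, "yaw": 0, "linear": [0, 0, 0.008]}, {"grip": 0, "yaw": 0, "linear": [0, 0, 0.004]}, {"grip": 0, "yaw": 0, "linear": [0, 0, 0.004]}, {"grip": 0, "yaw": 0, "linear": [0, 0, 0.004]}, {"grip": 0, "yaw": 0, "linear": [0, 0, 0.004]}, {"grip": 0, "yaw": 0, "linear": [0, 0, 0]}, {"grip": 0, "yaw": 0, "linear": [0, 0, 0]}])

```text
time_s: 47.6
tcp_pos: [0.5963, 0.2048, 0.0146]
orientation: [-0.001, 0.655, 0.755, -0.0]
contact_force: [0.1, -0.4, -2.7]
gripper_width: 0.0594
grip_force: 87.3
```

Request:
apply_moves(deltas=[{"grip": 0, "yaw": 0, "linear": [0, 0, 0.003]}, {"grip": 0, "yaw": 0, "linear": [0, 0, 0]}])

```text
time_s: 47.8
tcp_pos: [0.5965, 0.2048, 0.0135]
orientation: [-0.001, 0.656, 0.755, 0.0]
contact_force: [-1.0, 0.5, 2.4]
gripper_width: 0.0598
grip_force: 87.9
```

Seated. Release, lift, move behind the handle.

Request:
apply_moves(deltas=[{"grip": 0.85, "yaw": 0, "linear": [0, 0, 0]}, {"grip": 0.85, "yaw": 0, "linear": [0, 0, 0]}, {"grip": 0.85, "yaw": 0, "linear": [0, 0, 0]}, {"grip": 0.85, "yaw": 0, "linear": [0, 0, 0]}, {"grip": 0.85, "yaw": 0, "linear": [0, 0, -0.02]}, {"grip": 0.85, "yaw": 0, "linear": [0, 0, -0.05]}, {"grip": 0.5, "yaw": 0, "linear": [0, 0, -0.07]}, {"grip": 0, "yaw": 0, "linear": [0, 0, -0.07]}, {"grip": 0, "yaw": 0, "linear": [0.05, 0, 0]}, {"grip": 0, "yaw": 0, "linear": [0.06, -0.003, 0]}, {"grip": 0, "yaw": 0, "linear": [0.06, 0, 0]}, {"grip": 0, "yaw": 0, "linear": [0.06, 0, 0]}, {"grip": 0, "yaw": 0, "linear": [0.06, 0, 0]}, {"grip": 0, "yaw": 0, "linear": [0.06, 0, 0]}, {"grip": 0, "yaw": 0, "linear": [0.016, 0, 0]}, {"grip": 0, "yaw": 0, "linear": [0, 0, 0]}, {"grip": 0, "yaw": 0, "linear": [0, 0, 0]}])

```text
time_s: 49.5
tcp_pos: [0.5697, 0.3835, 0.1187]
orientation: [-0.0, 0.656, 0.755, -0.001]
contact_force: [0.4, -1.2, 0.1]
gripper_width: 0.0002
grip_force: 0.0
```

```bash
python3 chk.py 0 .185 .048 98.1 | grep -v 'px \[6\|px \[ [0-9]\|px \[3[01]\.'
```

```text
t 49.5 tcp [0.5697 0.3835 0.1187] ang 97.97 F [ 0.4 -1.2  0.1] w 0.0002 tilt z [-0.001 -0.    -1.   ]
lin total [ 0.0035 -0.0005  0.1413] yaw -0.0007
[0.0003 0.1832]
plate px [408.6 223.8] ctr [ 0.4046 -0.2856] size [0.0976, 0.12] long ang 106.5 area 561.5
plate px [286.9 173.7] ctr [0.5938 0.2068] size [0.0963, 0.1191] long ang 98.4 area 522.5
plate px [323.3 170. ] ctr [0.6142 0.06  ] size [0.0616, 0.0969] long ang 6.7 area 209.0
plate px [346.1 166.9] ctr [ 0.63  -0.032] size [0.0733, 0.0967] long ang 7.6 area 307.5
plate px [364.6 164.9] ctr [ 0.6407 -0.1072] size [0.0249, 0.096] long ang 8.7 area 110.0
```

Request:
apply_moves(deltas=[{"grip": 0, "yaw": 0, "linear": [0.003, 0, 0.04]}, {"grip": 0, "yaw": 0, "linear": [0, 0, 0.05]}, {"grip": 0, "yaw": 0, "linear": [0, 0, 0.05]}, {"grip": 0, "yaw": 0, "linear": [0, 0, 0]}, {"grip": 0, "yaw": 0, "linear": [-0.02, 0, 0]}, {"grip": 0, "yaw": 0, "linear": [-0.02, 0, 0]}, {"grip": 0, "yaw": 0, "linear": [-0.02, 0, 0]}, {"grip": 0, "yaw": 0, "linear": [-0.02, 0, 0]}, {"grip": 0, "yaw": 0, "linear": [-0.02, 0, 0]}, {"grip": 0, "yaw": 0, "linear": [-0.02, 0, 0]}, {"grip": 0, "yaw": 0, "linear": [-0.02, 0, 0]}, {"grip": 0, "yaw": 0, "linear": [-0.02, 0, 0]}])

```text
time_s: 50.75
tcp_pos: [0.5808, 0.3097, 0.0487]
orientation: [-0.002, 0.655, 0.755, 0.002]
contact_force: [0.2, 8.2, 5.4]
gripper_width: -0.0003
grip_force: 4.1
```

Request:
apply_moves(deltas=[{"grip": 0, "yaw": 0, "linear": [-0.02, 0, 0]}, {"grip": 0, "yaw": 0, "linear": [-0.02, 0, 0]}, {"grip": 0, "yaw": 0, "linear": [-0.02, 0, 0]}, {"grip": 0, "yaw": 0, "linear": [-0.02, 0, 0]}, {"grip": 0, "yaw": 0, "linear": [-0.02, 0, 0]}, {"grip": 0, "yaw": 0, "linear": [-0.02, 0, 0]}, {"grip": 0, "yaw": 0, "linear": [-0.02, 0, 0]}, {"grip": 0, "yaw": 0, "linear": [-0.02, 0, 0]}, {"grip": 0, "yaw": 0, "linear": [-0.02, 0, 0]}, {"grip": 0, "yaw": 0, "linear": [-0.02, 0, 0]}, {"grip": 0, "yaw": 0, "linear": [-0.014, 0, 0]}, {"grip": 0, "yaw": 0, "linear": [-0.006, 0, 0]}, {"grip": 0, "yaw": 0, "linear": [0, 0, 0]}, {"grip": 0, "yaw": 0, "linear": [0, 0, 0]}])

```text
time_s: 52.15
tcp_pos: [0.5962, 0.1997, 0.0482]
orientation: [-0.001, 0.655, 0.755, 0.001]
contact_force: [2.1, 4.7, 2.3]
gripper_width: 0.0001
grip_force: 2.3
```

```bash
python3 -c "
from h import *
go(D(0,-.004,.048),98.1)
print(toD(get_state()['tcp_pos']))
"
```

```text
t 52.1 tcp [0.5962 0.1997 0.0482] ang 98.11 F [2.1 4.7 2.3] w 0.0001 tilt z [-0.001  0.003 -1.   ]
lin total [-0.0031 -0.0014  0.0004] yaw 0.0001
[ 0.0007 -0.0025]
```

Request:
apply_moves(deltas=[{"grip": 0, "yaw": 0, "linear": [-0.006, 0, 0]}, {"grip": 0, "yaw": 0, "linear": [0, 0, 0]}, {"grip": 0, "yaw": 0, "linear": [0, 0, 0]}])

```text
time_s: 52.45
tcp_pos: [0.5964, 0.198, 0.0481]
orientation: [-0.002, 0.655, 0.756, 0.001]
contact_force: [0.8, 7.1, 3.6]
gripper_width: 0.0001
grip_force: 3.2
```

Request:
apply_moves(deltas=[{"grip": 0, "yaw": 0, "linear": [0.012, 0, -0.01]}, {"grip": 0, "yaw": 0, "linear": [0, 0, -0.05]}, {"grip": 0, "yaw": 0, "linear": [0, 0, -0.05]}, {"grip": 0, "yaw": 0, "linear": [0, 0, -0.02]}, {"grip": 0, "yaw": 0, "linear": [0, 0, 0]}, {"grip": 0, "yaw": 0, "linear": [-0.04, 0, 0]}, {"grip": 0, "yaw": 0, "linear": [-0.04, 0, 0]}, {"grip": 0, "yaw": 0, "linear": [-0.03, 0, 0]}, {"grip": 0, "yaw": 0, "linear": [0, 0, 0]}, {"grip": 0, "yaw": 0, "linear": [0, 0, 0]}])

```text
time_s: 53.45
tcp_pos: [0.6026, 0.1474, 0.1122]
orientation: [-0.002, 0.656, 0.755, -0.001]
contact_force: [-0.1, 0.4, -0.3]
gripper_width: -0.0001
grip_force: 0.0
```

```bash
python3 chk.py 0 -.055 .065 98.1 | grep -v 'px \[6\|px \[ [0-9]\|px \[3[01]\.'
```

```text
t 53.5 tcp [0.6026 0.1474 0.1122] ang 98.03 F [-0.1  0.4 -0.3] w -0.0001 tilt z [-0.003  0.001 -1.   ]
lin total [-0.      0.001   0.0944] yaw -0.0004
[-0.0004 -0.0551]
plate px [408.6 223.8] ctr [ 0.4046 -0.2856] size [0.0976, 0.12] long ang 106.5 area 562.5
plate px [323.2 170.1] ctr [0.6135 0.0606] size [0.0622, 0.0934] long ang 9.6 area 211.5
plate px [346.  167.4] ctr [ 0.6281 -0.0319] size [0.074, 0.0965] long ang 9.0 area 307.0
plate px [370.4 164.4] ctr [ 0.6435 -0.1307] size [0.073, 0.0984] long ang 8.1 area 343.5
plate px [391.6 162.1] ctr [ 0.6559 -0.2169] size [0.0443, 0.098] long ang 8.0 area 197.0
```

Request:
apply_moves(deltas=[{"grip": 0, "yaw": 0, "linear": [0, 0, 0.045]}, {"grip": 0, "yaw": 0, "linear": [0, 0, 0.049]}, {"grip": 0, "yaw": 0, "linear": [0, 0, 0]}, {"grip": 0, "yaw": 0, "linear": [0.02, 0, 0]}, {"grip": 0, "yaw": 0, "linear": [0.025, 0, 0]}, {"grip": 0, "yaw": 0, "linear": [0.025, 0, 0]}, {"grip": 0, "yaw": 0, "linear": [0.025, 0, 0]}, {"grip": 0, "yaw": 0, "linear": [0.025, 0, 0]}, {"grip": 0, "yaw": 0, "linear": [0.025, 0, 0]}, {"grip": 0, "yaw": 0, "linear": [0.025, 0, 0]}, {"grip": 0, "yaw": 0, "linear": [0.025, 0, 0]}, {"grip": 0, "yaw": 0, "linear": [0.025, 0, 0]}, {"grip": 0, "yaw": 0, "linear": [0.025, 0, 0]}, {"grip": 0, "yaw": 0, "linear": [0.025, 0, 0]}, {"grip": 0, "yaw": 0, "linear": [0.02, 0, 0]}, {"grip": 0, "yaw": 0, "linear": [0.02, 0, 0]}, {"grip": 0, "yaw": 0, "linear": [0.013, 0, 0]}, {"grip": 0, "yaw": 0, "linear": [0.013, 0, 0]}, {"grip": 0, "yaw": 0, "linear": [0, 0, 0]}, {"grip": 0, "yaw": 0, "linear": [0, 0, 0]}])

```text
time_s: 55.5
tcp_pos: [0.5798, 0.3109, 0.066]
orientation: [0.001, 0.656, 0.754, -0.001]
contact_force: [1.2, -6.0, 1.0]
gripper_width: -0.0001
grip_force: 2.7
```

Request:
apply_moves(deltas=[{"grip": 0, "yaw": 0, "linear": [0.006, 0, 0]}, {"grip": 0, "yaw": 0, "linear": [0, 0, 0]}, {"grip": 0, "yaw": 0, "linear": [0, 0, 0]}])

```text
time_s: 55.8
tcp_pos: [0.5798, 0.311, 0.0661]
orientation: [0.002, 0.657, 0.754, -0.002]
contact_force: [1.6, -10.2, 0.6]
gripper_width: -0.0002
grip_force: 4.5
```

Request:
apply_moves(deltas=[{"grip": 0, "yaw": 0, "linear": [-0.01, 0, -0.05]}, {"grip": 0, "yaw": 0, "linear": [0, 0, -0.08]}, {"grip": 0, "yaw": 0, "linear": [0, 0, -0.09]}, {"grip": 0, "yaw": 0, "linear": [0, 0, -0.09]}, {"grip": 0.5, "yaw": 0, "linear": [-0.04, -0.02, -0.08]}, {"grip": 1, "yaw": 0, "linear": [-0.08, -0.04, -0.05]}, {"grip": 1, "yaw": 0, "linear": [-0.08, -0.04, 0]}, {"grip": 1, "yaw": 0, "linear": [-0.08, -0.04, 0]}, {"grip": 1, "yaw": 0, "linear": [-0.08, -0.04, 0]}, {"grip": 1, "yaw": 0, "linear": [-0.08, -0.04, 0]}, {"grip": 1, "yaw": 0, "linear": [-0.08, -0.04, 0]}, {"grip": 1, "yaw": 0, "linear": [-0.08, -0.04, 0]}, {"grip": 1, "yaw": 0, "linear": [-0.08, -0.04, 0]}, {"grip": 1, "yaw": 0, "linear": [-0.08, -0.04, 0]}, {"grip": 1, "yaw": 0, "linear": [-0.08, -0.04, 0]}, {"grip": 1, "yaw": 0, "linear": [-0.08, -0.04, 0]}, {"grip": 1, "yaw": 0, "linear": [-0.08, -0.04, 0]}, {"grip": 1, "yaw": -0.046, "linear": [-0.04, -0.02, 0]}, {"grip": 1, "yaw": 0, "linear": [0, 0, 0]}, {"grip": 1, "yaw": 0, "linear": [0, 0, 0]}])

```text
time_s: 57.8
tcp_pos: [0.3961, -0.2382, 0.2852]
orientation: [-0.002, 0.6, 0.8, 0.001]
contact_force: [0.4, 0.4, -0.2]
gripper_width: 0.0856
grip_force: 0.0
```

```bash
python3 -c "
from h import *
s=get_state(); im=read_camera('wrist')[:,:,::-1].copy(); cv2.imwrite('pics/w10.png',im)
for z in (.04,.024): plates(im,cam('wrist',s),z,1500)
im=read_camera('top')[:,:,::-1].copy(); plates(im,cam('top'),.024,250)
go([.408,-.288,.10],106.5)
"
```

```text
plate px [320.5 194. ] ctr [ 0.4057 -0.2816] size [0.0894, 0.112] long ang 108.1 area 3540.0
plate px [512.9 140.5] ctr [ 0.6409 -0.1307] size [0.0757, 0.0989] long ang 8.3 area 3102.5
plate px [538.4  68.9] ctr [ 0.6281 -0.0396] size [0.0647, 0.097] long ang 8.1 area 3161.0
plate px [320.5 194. ] ctr [ 0.407  -0.2866] size [0.093, 0.1166] long ang 108.1 area 3540.0
plate px [512.9 140.5] ctr [ 0.6519 -0.1295] size [0.0788, 0.103] long ang 8.3 area 3102.5
plate px [538.4  68.9] ctr [ 0.6386 -0.0346] size [0.0674, 0.101] long ang 8.1 area 3161.0
plate px [612.2 238.1] ctr [ 0.374  -1.0961] size [0.1027, 0.2315] long ang 179.3 area 411.5
plate px [346.  167.4] ctr [ 0.6291 -0.0321] size [0.0742, 0.0969] long ang 8.0 area 308.0
plate px [370.3 164.4] ctr [ 0.6448 -0.1308] size [0.0733, 0.0975] long ang 8.4 area 343.5
t 57.9 tcp [ 0.3967 -0.2371  0.2849] ang 106.42 F [-0.3 -0.1 -0.3] w 0.0856 tilt z [-0.002  0.003 -1.   ]
lin total [-0.1053 -0.0065  0.3694] yaw -0.0004
```

View pics/w10.png

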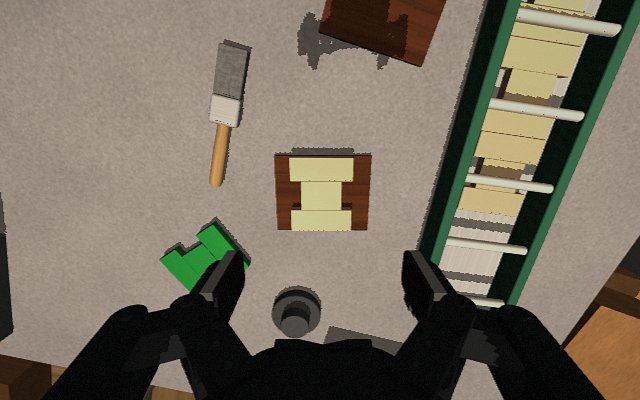

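One last plate is on board B at (321,194), with three lined up in the tunnel.

Request:
apply_moves(deltas=[{"grip": 1, "yaw": -0.003, "linear": [-0.034, -0.003, 0.04]}, {"grip": 1, "yaw": 0, "linear": [-0.034, -0.002, 0.06]}, {"grip": 1, "yaw": 0, "linear": [-0.034, -0.002, 0.06]}, {"grip": 1, "yaw": 0, "linear": [0, 0, 0.06]}, {"grip": 1, "yaw": 0, "linear": [0, 0, 0.06]}, {"grip": 1, "yaw": 0, "linear": [0, 0, 0.05]}, {"grip": 1, "yaw": 0, "linear": [0, 0, 0.04]}, {"grip": 1, "yaw": 0, "linear": [0, 0, 0]}, {"grip": 1, "yaw": 0, "linear": [0, 0, 0]}])

```text
time_s: 58.8
tcp_pos: [0.4077, -0.2873, 0.1]
orientation: [-0.002, 0.595, 0.804, -0.0]
contact_force: [-0.1, -0.7, 0.7]
gripper_width: 0.0854
grip_force: 0.0
```

```bash
python3 -c "
from h import *
go([.407,-.2866,.0085],107)
"
```

```text
t 58.8 tcp [ 0.4077 -0.2873  0.1   ] ang 106.99 F [-0.1 -0.7  0.7] w 0.0854 tilt z [-0.003  0.002 -1.   ]
lin total [ 0.0014 -0.0005  0.183 ] yaw -0.0001
```

Request:
apply_moves(deltas=[{"grip": 1, "yaw": 0, "linear": [0.001, 0, 0.05]}, {"grip": 1, "yaw": 0, "linear": [0, 0, 0.05]}, {"grip": 1, "yaw": 0, "linear": [0, 0, 0.05]}, {"grip": 1, "yaw": 0, "linear": [0, 0, 0.032]}, {"grip": 1, "yaw": 0, "linear": [0, 0, 0]}, {"grip": 1, "yaw": 0, "linear": [0, 0, 0]}, {"grip": 0, "yaw": 0, "linear": [0, 0, 0]}, {"grip": 0, "yaw": 0, "linear": [0, 0, 0]}, {"grip": 0, "yaw": 0, "linear": [0, 0, 0]}, {"grip": 0, "yaw": 0, "linear": [0, 0, 0]}, {"grip": 0, "yaw": 0, "linear": [0, 0, 0]}, {"grip": 0, "yaw": 0, "linear": [0, 0, 0]}], force=80)

```text
time_s: 60.0
tcp_pos: [0.4074, -0.2882, 0.0108]
orientation: [0.0, 0.596, 0.803, 0.0]
contact_force: [-0.9, 0.9, 10.9]
gripper_width: 0.0595
grip_force: 84.4
```

Request:
apply_moves(deltas=[{"grip": 0, "yaw": 0, "linear": [0, 0, -0.01]}, {"grip": 0, "yaw": 0, "linear": [0, 0, -0.03]}, {"grip": 0, "yaw": 0, "linear": [0, 0, -0.05]}, {"grip": 0, "yaw": 0, "linear": [0, 0, -0.06]}, {"grip": 0, "yaw": 0, "linear": [0, 0, -0.06]}, {"grip": 0, "yaw": 0, "linear": [0, 0, -0.06]}, {"grip": 0, "yaw": 0, "linear": [0, 0, -0.06]}, {"grip": 0, "yaw": 0, "linear": [0, 0, -0.03]}, {"grip": 0, "yaw": 0, "linear": [0, 0, 0]}, {"grip": 0, "yaw": 0, "linear": [0, 0, 0]}])

```text
time_s: 61.0
tcp_pos: [0.4067, -0.2871, 0.1888]
orientation: [-0.002, 0.595, 0.804, 0.0]
contact_force: [-0.4, 0.4, -2.8]
gripper_width: 0.0596
grip_force: 87.2
```

```bash
python3 -c "
from h import *
go(D(0,0,.18),98.1)
s=get_state(); w=D(0,0,.18)-s['tcp_pos']; print('at final yaw:', [(w[:2]@-f/.5).round(3),(w[:2]@XD/.5).round(3)])
im=read_camera('wrist')[:,:,::-1]; print([int(x) for x in np.nonzero((np.abs(im[190].astype(int)-im[190,320].astype(int)).sum(1)<40))[0][[0,-1]]])
"
```

```text
t 61.0 tcp [ 0.4067 -0.2871  0.1888] ang 106.93 F [-0.4  0.4 -2.8] w 0.0596 tilt z [-0.002  0.002 -1.   ]
lin total [0.826  0.6456 0.0189] yaw 0.0491
at final yaw: [np.float64(0.915), np.float64(0.511)]
[228, 463]
```

Request:
apply_moves(deltas=[{"grip": 0, "yaw": 0.025, "linear": [0, 0, 0]}, {"grip": 0, "yaw": 0.024, "linear": [0, 0, 0]}, {"grip": 0, "yaw": 0, "linear": [0.03, 0.016, 0]}, {"grip": 0, "yaw": 0, "linear": [0.05, 0.028, 0]}, {"grip": 0, "yaw": 0, "linear": [0.07, 0.039, 0]}, {"grip": 0, "yaw": 0, "linear": [0.07, 0.039, 0]}, {"grip": 0, "yaw": 0, "linear": [0.07, 0.039, 0]}, {"grip": 0, "yaw": 0, "linear": [0.07, 0.039, 0]}, {"grip": 0, "yaw": 0, "linear": [0.07, 0.039, 0]}, {"grip": 0, "yaw": 0, "linear": [0.07, 0.039, 0]}, {"grip": 0, "yaw": 0, "linear": [0.07, 0.039, 0]}, {"grip": 0, "yaw": 0, "linear": [0.07, 0.039, 0]}, {"grip": 0, "yaw": 0, "linear": [0.07, 0.039, 0]}, {"grip": 0, "yaw": 0, "linear": [0.07, 0.039, 0]}, {"grip": 0, "yaw": 0, "linear": [0.07, 0.039, 0]}, {"grip": 0, "yaw": 0, "linear": [0.05, 0.028, 0]}, {"grip": 0, "yaw": 0, "linear": [0.02, 0.01, 0]}, {"grip": 0, "yaw": 0, "linear": [0, 0, 0]}, {"grip": 0, "yaw": 0, "linear": [0, 0, 0]}])

```text
time_s: 62.95
tcp_pos: [0.5943, 0.201, 0.1885]
orientation: [-0.001, 0.656, 0.754, -0.002]
contact_force: [0.4, -1.2, -2.4]
gripper_width: 0.0593
grip_force: 87.2
```

```bash
python3 -c "
from h import *
go(D(0,0,.0165),98.1)
print(toD(get_state()['tcp_pos']))
"
```

```text
t 63.0 tcp [0.5943 0.201  0.1885] ang 97.95 F [ 0.4 -1.2 -2.4] w 0.0593 tilt z [-0.004 -0.001 -1.   ]
lin total [0.0018 0.0036 0.3439] yaw -0.0008
[-0.0011 -0.0009]
```

Request:
apply_moves(deltas=[{"grip": 0, "yaw": 0, "linear": [0.001, 0.003, 0.04]}, {"grip": 0, "yaw": 0, "linear": [0, 0, 0.05]}, {"grip": 0, "yaw": 0, "linear": [0, 0, 0.06]}, {"grip": 0, "yaw": 0, "linear": [0, 0, 0.06]}, {"grip": 0, "yaw": 0, "linear": [0, 0, 0.06]}, {"grip": 0, "yaw": 0, "linear": [0, 0, 0.03]}, {"grip": 0, "yaw": 0, "linear": [0, 0, 0.02]}, {"grip": 0, "yaw": 0, "linear": [0, 0, 0.008]}, {"grip": 0, "yaw": 0, "linear": [0, 0, 0.004]}, {"grip": 0, "yaw": 0, "linear": [0, 0, 0.004]}, {"grip": 0, "yaw": 0, "linear": [0, 0, 0.004]}, {"grip": 0, "yaw": 0, "linear": [0, 0, 0.004]}, {"grip": 0, "yaw": 0, "linear": [0, 0, 0]}, {"grip": 0, "yaw": 0, "linear": [0, 0, 0]}])

```text
time_s: 64.35
tcp_pos: [0.5965, 0.2043, 0.0175]
orientation: [-0.001, 0.655, 0.755, -0.0]
contact_force: [-0.4, 0.0, -3.3]
gripper_width: 0.0594
grip_force: 87.1
```

Request:
apply_moves(deltas=[{"grip": 0, "yaw": 0, "linear": [0, 0, 0.003]}, {"grip": 0, "yaw": 0, "linear": [0, 0, 0]}])

```text
time_s: 64.55
tcp_pos: [0.5963, 0.2043, 0.0157]
orientation: [-0.001, 0.656, 0.755, -0.0]
contact_force: [0.0, -0.1, -2.7]
gripper_width: 0.0593
grip_force: 87.1
```

Request:
apply_moves(deltas=[{"grip": 0, "yaw": 0, "linear": [0, 0, 0.002]}, {"grip": 0, "yaw": 0, "linear": [0, 0, 0]}])

```text
time_s: 64.75
tcp_pos: [0.5965, 0.2042, 0.0151]
orientation: [-0.001, 0.656, 0.755, -0.0]
contact_force: [-1.0, 0.7, -0.8]
gripper_width: 0.0591
grip_force: 87.4
```

Request:
apply_moves(deltas=[{"grip": 0, "yaw": 0, "linear": [0, 0, 0.002]}, {"grip": 0.85, "yaw": 0, "linear": [0, 0, 0]}, {"grip": 0.85, "yaw": 0, "linear": [0, 0, 0]}, {"grip": 0.85, "yaw": 0, "linear": [0, 0, 0]}, {"grip": 0.85, "yaw": 0, "linear": [0, 0, 0]}, {"grip": 0.85, "yaw": 0, "linear": [0, 0, -0.02]}, {"grip": 0.85, "yaw": 0, "linear": [0, 0, -0.05]}, {"grip": 0.5, "yaw": 0, "linear": [0, 0, -0.07]}, {"grip": 0, "yaw": 0, "linear": [0, 0, -0.07]}, {"grip": 0, "yaw": 0, "linear": [0.05, 0, 0]}, {"grip": 0, "yaw": 0, "linear": [0.06, -0.003, 0]}, {"grip": 0, "yaw": 0, "linear": [0.06, 0, 0]}, {"grip": 0, "yaw": 0, "linear": [0.06, 0, 0]}, {"grip": 0, "yaw": 0, "linear": [0.06, 0, 0]}, {"grip": 0, "yaw": 0, "linear": [0.06, 0, 0]}, {"grip": 0, "yaw": 0, "linear": [0.016, 0, 0]}, {"grip": 0, "yaw": 0, "linear": [0, 0, 0]}, {"grip": 0, "yaw": 0, "linear": [0, 0, 0]}])

```text
time_s: 66.55
tcp_pos: [0.5699, 0.383, 0.1195]
orientation: [-0.0, 0.656, 0.755, -0.001]
contact_force: [-0.4, 0.4, 0.1]
gripper_width: -0.0002
grip_force: 0.0
```

```bash
python3 chk.py 0 .185 .048 98.1 | grep -v 'px \[6\|px \[ [0-9]\|px \[3[01]\.'
```

```text
t 66.5 tcp [0.5699 0.383  0.1195] ang 97.97 F [-0.4  0.4  0.1] w -0.0002 tilt z [-0.001 -0.    -1.   ]
lin total [ 0.0046 -0.0007  0.1431] yaw -0.0007
[0.0004 0.1827]
plate px [287.  173.8] ctr [0.5938 0.2061] size [0.0967, 0.1198] long ang 97.0 area 517.0
plate px [323.3 170. ] ctr [0.614  0.0599] size [0.0616, 0.0969] long ang 6.3 area 212.0
plate px [346.1 167.4] ctr [ 0.628  -0.0322] size [0.0733, 0.0966] long ang 7.6 area 307.0
plate px [370.4 164.4] ctr [ 0.6438 -0.1306] size [0.073, 0.0979] long ang 8.1 area 341.5
plate px [391.6 162.1] ctr [ 0.6559 -0.2169] size [0.0443, 0.0968] long ang 8.0 area 195.5
```

Request:
apply_moves(deltas=[{"grip": 0, "yaw": 0, "linear": [0.004, 0, 0.04]}, {"grip": 0, "yaw": 0, "linear": [0, 0, 0.05]}, {"grip": 0, "yaw": 0, "linear": [0, 0, 0.052]}, {"grip": 0, "yaw": 0, "linear": [0, 0, 0]}, {"grip": 0, "yaw": 0, "linear": [-0.02, 0, 0]}, {"grip": 0, "yaw": 0, "linear": [-0.02, 0, 0]}, {"grip": 0, "yaw": 0, "linear": [-0.02, 0, 0]}, {"grip": 0, "yaw": 0, "linear": [-0.02, 0, 0]}, {"grip": 0, "yaw": 0, "linear": [-0.02, 0, 0]}, {"grip": 0, "yaw": 0, "linear": [-0.02, 0, 0]}, {"grip": 0, "yaw": 0, "linear": [-0.02, 0, 0]}, {"grip": 0, "yaw": 0, "linear": [-0.02, 0, 0]}])

```text
time_s: 67.8
tcp_pos: [0.5807, 0.3105, 0.0486]
orientation: [-0.003, 0.655, 0.755, 0.002]
contact_force: [0.2, 11.3, 4.9]
gripper_width: -0.0003
grip_force: 5.0
```

Request:
apply_moves(deltas=[{"grip": 0, "yaw": 0, "linear": [-0.02, 0, 0]}, {"grip": 0, "yaw": 0, "linear": [-0.02, 0, 0]}, {"grip": 0, "yaw": 0, "linear": [-0.02, 0, 0]}, {"grip": 0, "yaw": 0, "linear": [-0.02, 0, 0]}, {"grip": 0, "yaw": 0, "linear": [-0.02, 0, 0]}, {"grip": 0, "yaw": 0, "linear": [-0.02, 0, 0]}, {"grip": 0, "yaw": 0, "linear": [-0.02, 0, 0]}, {"grip": 0, "yaw": 0, "linear": [-0.02, 0, 0]}, {"grip": 0, "yaw": 0, "linear": [-0.02, 0, 0]}, {"grip": 0, "yaw": 0, "linear": [-0.02, 0, 0]}, {"grip": 0, "yaw": 0, "linear": [-0.014, 0, 0]}, {"grip": 0, "yaw": 0, "linear": [-0.006, 0, 0]}, {"grip": 0, "yaw": 0, "linear": [-0.006, 0, 0]}, {"grip": 0, "yaw": 0, "linear": [0, 0, 0]}, {"grip": 0, "yaw": 0, "linear": [0, 0, 0]}])

```text
time_s: 69.3
tcp_pos: [0.5967, 0.1992, 0.0484]
orientation: [-0.003, 0.655, 0.756, 0.002]
contact_force: [0.4, 8.4, 5.2]
gripper_width: -0.0002
grip_force: 4.1
```

Request:
apply_moves(deltas=[{"grip": 0, "yaw": 0, "linear": [-0.006, 0, 0]}, {"grip": 0, "yaw": 0, "linear": [0, 0, 0]}, {"grip": 0, "yaw": 0, "linear": [0, 0, 0]}])

```text
time_s: 69.6
tcp_pos: [0.5968, 0.1981, 0.0484]
orientation: [-0.004, 0.654, 0.756, 0.002]
contact_force: [0.3, 10.1, 7.3]
gripper_width: 0.0002
grip_force: 5.4
```

```bash
python3 -c "
from h import *
go(D(0,-.004,.048),98.1)
print(toD(get_state()['tcp_pos']))
"
```

```text
t 69.6 tcp [0.5968 0.1981 0.0484] ang 98.26 F [ 0.3 10.1  7.3] w 0.0002 tilt z [-0.003  0.009 -1.   ]
lin total [ 0.0002 -0.0021  0.0008] yaw 0.0009
[ 0.0011 -0.0041]
```

Request:
apply_moves(deltas=[{"grip": 0, "yaw": 0, "linear": [0.016, 0, -0.01]}, {"grip": 0, "yaw": 0, "linear": [0, 0, -0.05]}, {"grip": 0, "yaw": 0, "linear": [0, 0, -0.05]}, {"grip": 0, "yaw": 0, "linear": [0, 0, -0.02]}, {"grip": 0, "yaw": 0, "linear": [0, 0, 0]}, {"grip": 0, "yaw": 0, "linear": [-0.04, 0, 0]}, {"grip": 0, "yaw": 0, "linear": [-0.04, 0, 0]}, {"grip": 0, "yaw": 0, "linear": [-0.03, 0, 0]}, {"grip": 0, "yaw": 0, "linear": [0, 0, 0]}, {"grip": 0, "yaw": 0, "linear": [0, 0, 0]}])

```text
time_s: 70.6
tcp_pos: [0.6028, 0.1464, 0.112]
orientation: [-0.002, 0.656, 0.755, -0.001]
contact_force: [-0.3, -0.2, 1.2]
gripper_width: -0.0001
grip_force: 0.0
```

```bash
python3 chk.py 0 -.055 .065 98.1 | grep -v 'px \[6\|px \[ [0-9]\|px \[3[01]\.'
```

```text
t 70.6 tcp [0.6028 0.1464 0.112 ] ang 98.03 F [-0.3 -0.2  1.2] w -0.0001 tilt z [-0.003  0.001 -1.   ]
lin total [0.002  0.0009 0.0941] yaw -0.0004
[-0.0003 -0.0561]
plate px [323.3 169.4] ctr [0.6168 0.0601] size [0.0608, 0.0928] long ang 7.8 area 208.5
plate px [346.1 167.4] ctr [ 0.6278 -0.0323] size [0.0733, 0.0962] long ang 7.6 area 308.5
plate px [370.4 164.5] ctr [ 0.6433 -0.1307] size [0.073, 0.0988] long ang 8.1 area 354.5
plate px [394.9 161.9] ctr [ 0.6574 -0.2305] size [0.0717, 0.0974] long ang 7.8 area 343.0
plate px [418.5 159.3] ctr [ 0.6712 -0.3267] size [0.0633, 0.0961] long ang 8.6 area 260.0
```

Request:
apply_moves(deltas=[{"grip": 0, "yaw": 0, "linear": [0.002, 0, 0.045]}, {"grip": 0, "yaw": 0, "linear": [0, 0, 0.049]}, {"grip": 0, "yaw": 0, "linear": [0, 0, 0]}, {"grip": 0, "yaw": 0, "linear": [0.02, 0, 0]}, {"grip": 0, "yaw": 0, "linear": [0.025, 0, 0]}, {"grip": 0, "yaw": 0, "linear": [0.025, 0, 0]}, {"grip": 0, "yaw": 0, "linear": [0.025, 0, 0]}, {"grip": 0, "yaw": 0, "linear": [0.025, 0, 0]}, {"grip": 0, "yaw": 0, "linear": [0.025, 0, 0]}, {"grip": 0, "yaw": 0, "linear": [0.025, 0, 0]}, {"grip": 0, "yaw": 0, "linear": [0.025, 0, 0]}, {"grip": 0, "yaw": 0, "linear": [0.025, 0, 0]}, {"grip": 0, "yaw": 0, "linear": [0.025, 0, 0]}, {"grip": 0, "yaw": 0, "linear": [0.025, 0, 0]}, {"grip": 0, "yaw": 0, "linear": [0.02, 0, 0]}, {"grip": 0, "yaw": 0, "linear": [0.02, 0, 0]}, {"grip": 0, "yaw": 0, "linear": [0.013, 0, 0]}, {"grip": 0, "yaw": 0, "linear": [0.013, 0, 0]}, {"grip": 0, "yaw": 0, "linear": [0, 0, 0]}, {"grip": 0, "yaw": 0, "linear": [0, 0, 0]}])

```text
time_s: 72.65
tcp_pos: [0.58, 0.3109, 0.0659]
orientation: [0.001, 0.656, 0.754, -0.001]
contact_force: [1.8, -5.8, -0.3]
gripper_width: -0.0001
grip_force: 2.7
```

Request:
apply_moves(deltas=[{"grip": 0, "yaw": 0, "linear": [0.008, 0, 0]}, {"grip": 0, "yaw": 0, "linear": [0, 0, 0]}, {"grip": 0, "yaw": 0, "linear": [0, 0, 0]}])

```text
time_s: 72.95
tcp_pos: [0.5799, 0.311, 0.066]
orientation: [0.003, 0.657, 0.754, -0.003]
contact_force: [1.9, -10.7, 0.6]
gripper_width: -0.0001
grip_force: 5.1
```

Request:
apply_moves(deltas=[{"grip": 0, "yaw": 0, "linear": [-0.012, 0, -0.04]}, {"grip": 0, "yaw": 0, "linear": [0, 0, -0.08]}, {"grip": 0, "yaw": 0, "linear": [0, 0, -0.09]}, {"grip": 0, "yaw": 0, "linear": [0, 0, -0.09]}, {"grip": 0, "yaw": 0, "linear": [0, 0, -0.09]}, {"grip": 0, "yaw": 0, "linear": [0, 0, -0.09]}, {"grip": 0, "yaw": 0, "linear": [0, 0, -0.04]}, {"grip": 0.5, "yaw": 0, "linear": [0, -0.04, 0]}, {"grip": 1, "yaw": 0, "linear": [0, -0.04, 0]}, {"grip": 1, "yaw": 0, "linear": [0, -0.04, 0]}, {"grip": 1, "yaw": 0, "linear": [0, -0.04, 0]}, {"grip": 1, "yaw": 0, "linear": [0, -0.04, 0]}, {"grip": 1, "yaw": 0, "linear": [0, 0, 0]}, {"grip": 1, "yaw": 0, "linear": [0, 0, 0]}])

```text
time_s: 74.35
tcp_pos: [0.4811, 0.2986, 0.3267]
orientation: [-0.002, 0.655, 0.756, 0.001]
contact_force: [-0.5, 0.4, -0.6]
gripper_width: 0.0853
grip_force: 0.0
```

```bash
python3 -c "
from h import *
s=get_state(); im=read_camera('wrist')[:,:,::-1].copy(); cv2.imwrite('pics/w11.png',im)
go([.40,.238,.20],98)
hsv=cv2.cvtColor(im,cv2.COLOR_BGR2HSV); c=cam('wrist',s)
p=proj(c,[[.3718,.2384,.142]])[0]; print('ball expected',p)
x,y=map(int,p); b=cv2.inRange(hsv,(0,0,0),(180,255,45))[max(0,y-30):y+30,max(0,x-30):x+30]
for k in cv2.findContours(b,0,1)[0]:
    if cv2.contourArea(k)>100:
        (u,v),r=cv2.minEnclosingCircle(k); u+=max(0,x-30); v+=max(0,y-30); print(u,v,r,cv2.contourArea(k),ray(c,(u,v),.142).round(4))
h=cv2.inRange(hsv,(5,130,90),(18,255,255)); 
for k in cv2.findContours(h,0,1)[0]:
    if cv2.contourArea(k)>150: X,Y,w,hh=cv2.boundingRect(k); print('handle?',X,Y,w,hh,ray(c,(X+w/2,Y+hh/2),.075).round(3), toD(ray(c,(X+w/2,Y+hh/2),.075)[0]))
"
```

```text
t 74.4 tcp [0.4817 0.2984 0.3267] ang 98.13 F [ 0.5  0.4 -0.1] w 0.0856 tilt z [-0.001  0.003 -1.   ]
lin total [-0.0973 -0.1786  0.2533] yaw 0.0007
ball expected [230.88369694 209.93751195]
231.32608604431152 210.58695602416992 10.31760311126709 295.5 [[0.3724 0.2376 0.142 ]]
handle? 179 377 9 23 [[ 0.274 -0.18   0.075]] [-0.3719 -0.3328]
handle? 232 310 73 15 [[0.425 0.015 0.075]] [-0.1946 -0.161 ]
handle? 237 301 69 13 [[0.429 0.037 0.075]] [-0.1881 -0.1396]
handle? 245 273 65 17 [[0.434 0.092 0.075]] [-0.175  -0.0866]
handle? 166 273 30 30 [[0.273 0.055 0.075]] [-0.3393 -0.0998]
handle? 127 162 26 71 [[0.215 0.21  0.075]] [-0.3754  0.0618]
handle? 374 143 38 16 [[0.578 0.333 0.075]] [0.0013 0.1324]
handle? 470 0 119 19 [[0.706 0.527 0.075]] [0.1552 0.3064]
handle? 257 0 65 80 [[0.417 0.452 0.075]] [-0.1415  0.2729]
```

View pics/w11.png

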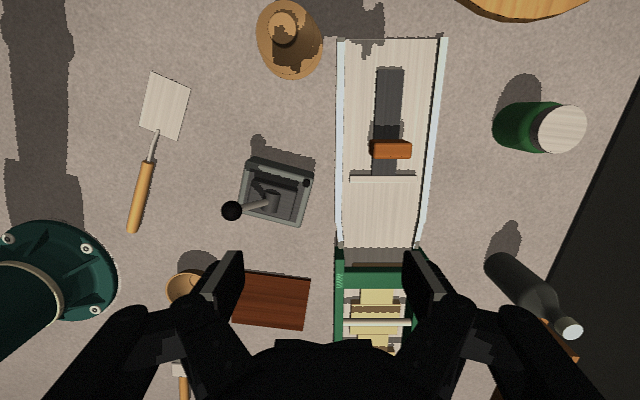

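All four plates are in the tunnel below the lintel (plate at (375,300) beyond the lintel at (372,277)). The pusher's face is at (382,178) and its handle at (392,150), drawn back, with the boards empty. The grey lever's ball is at (231,210), still off. Next I'll find the swing direction.

```bash
python3 -c "
from h import *
s=get_state(); c=cam('wrist',s); im=cv2.imread('pics/w11.png'); hsv=cv2.cvtColor(im,cv2.COLOR_BGR2HSV)
sub=hsv[145:240,232:325]; m=((sub[...,1]>25)&(sub[...,2]<130)&(sub[...,0]>70)&(sub[...,0]<130)).astype(np.uint8)
print('bg',hsv[240,200],'box',hsv[215,295],hsv[170,300])
k=max(cv2.findContours(m,0,1)[0],key=cv2.contourArea); r=cv2.minAreaRect(k+np.array([232,145])); print(r); print(ray(c,cv2.boxPoints(r),.05)[:,:2].round(4).tolist(), ray(c,r[0],.05).round(4))
print('pivot guess',ray(c,(270,200),.08).round(4))
t=cv2.imread('pics/top0.png'); h=cv2.cvtColor(t,cv2.COLOR_BGR2HSV)[198:242,258:298]; print(h[20,::4].tolist())
"
```

```text
bg [ 15  41 162] box [12 29 87] [30 20 38]
((235.25001525878906, 204.25001525878906), (0.7071067094802856, 2.8284268379211426), 45.0)
[[0.3497, 0.2081], [0.3527, 0.212], [0.3536, 0.2112], [0.3505, 0.2073]] [[0.3516 0.2097 0.05  ]]
pivot guess [[0.4113 0.2359 0.08  ]]
[[12, 32, 173], [9, 32, 185], [18, 15, 86], [6, 21, 62], [6, 16, 79], [5, 17, 92], [9, 17, 105], [9, 19, 94], [17, 22, 80], [11, 32, 169]]
```

Request:
apply_moves(deltas=[{"grip": 1, "yaw": 0.034, "linear": [0, 0, 0]}, {"grip": 1, "yaw": 0.033, "linear": [0, 0, 0]}, {"grip": 1, "yaw": 0, "linear": [-0.034, -0.046, 0]}, {"grip": 1, "yaw": 0, "linear": [-0.034, -0.046, 0]}, {"grip": 1, "yaw": 0, "linear": [-0.034, -0.046, 0]}, {"grip": 1, "yaw": 0, "linear": [-0.034, -0.046, 0]}, {"grip": 1, "yaw": 0, "linear": [0, 0, 0.05]}, {"grip": 1, "yaw": 0, "linear": [0, 0, 0.05]}, {"grip": 1, "yaw": 0, "linear": [0, 0, 0.05]}, {"grip": 1, "yaw": 0, "linear": [0, 0, 0.05]}, {"grip": 1, "yaw": 0, "linear": [0, 0, 0.05]}, {"grip": 1, "yaw": 0, "linear": [0, 0, 0]}, {"grip": 1, "yaw": 0, "linear": [0, 0, 0]}])

```text
time_s: 75.7
tcp_pos: [0.3857, 0.2361, 0.2017]
orientation: [-0.001, 0.732, 0.682, -0.0]
contact_force: [0.4, -0.5, -0.5]
gripper_width: 0.0852
grip_force: 0.0
```

```bash
python3 -c "
from h import *
go([.385,.2368,.118],86)
"
```

```text
t 75.7 tcp [0.3857 0.2361 0.2017] ang 85.95 F [ 0.4 -0.5 -0.5] w 0.0852 tilt z [-0.001  0.001 -1.   ]
lin total [ 0.0012 -0.0013  0.1674] yaw -0.0003
```

Request:
apply_moves(deltas=[{"grip": 1, "yaw": 0, "linear": [0.001, 0, 0.03]}, {"grip": 1, "yaw": 0, "linear": [0, 0, 0.03]}, {"grip": 1, "yaw": 0, "linear": [0, 0, 0.03]}, {"grip": 1, "yaw": 0, "linear": [0, 0, 0.03]}, {"grip": 1, "yaw": 0, "linear": [0, 0, 0.03]}, {"grip": 1, "yaw": 0, "linear": [0, 0, 0.017]}, {"grip": 1, "yaw": 0, "linear": [0, 0, 0]}, {"grip": 1, "yaw": 0, "linear": [0, 0, 0]}])

```text
time_s: 76.5
tcp_pos: [0.3853, 0.2372, 0.1185]
orientation: [-0.001, 0.731, 0.682, 0.0]
contact_force: [-0.9, -0.3, 0.2]
gripper_width: 0.0859
grip_force: 0.0
```

Request:
apply_moves(deltas=[{"grip": 1, "yaw": 0, "linear": [0, 0.02, 0]}, {"grip": 1, "yaw": 0, "linear": [0, 0.02, 0]}, {"grip": 1, "yaw": 0, "linear": [0, 0.02, 0]}, {"grip": 1, "yaw": 0, "linear": [0, 0.02, 0]}, {"grip": 1, "yaw": 0, "linear": [0, 0.02, 0]}, {"grip": 1, "yaw": 0, "linear": [0, 0, 0]}])

```text
time_s: 77.1
tcp_pos: [0.4371, 0.2331, 0.118]
orientation: [0.0, 0.732, 0.682, 0.001]
contact_force: [-0.3, 0.5, 0.4]
gripper_width: 0.0857
grip_force: 0.0
```

Request:
apply_moves(deltas=[{"grip": 1, "yaw": 0, "linear": [0, 0.02, 0]}, {"grip": 1, "yaw": 0, "linear": [0, 0.02, 0]}, {"grip": 1, "yaw": 0, "linear": [0, 0.02, 0]}, {"grip": 1, "yaw": 0, "linear": [0, 0.012, 0]}, {"grip": 1, "yaw": 0, "linear": [0, 0.006, 0]}, {"grip": 1, "yaw": 0, "linear": [0, 0, 0]}])

```text
time_s: 77.7
tcp_pos: [0.474, 0.2306, 0.1176]
orientation: [-0.001, 0.731, 0.682, 0.0]
contact_force: [-0.6, -0.1, 0.9]
gripper_width: 0.0855
grip_force: 0.0
```

Request:
apply_moves(deltas=[{"grip": 1, "yaw": 0, "linear": [0, 0.008, 0]}, {"grip": 1, "yaw": 0, "linear": [0, 0, 0]}, {"grip": 1, "yaw": 0, "linear": [0, 0, 0]}])

```text
time_s: 78.0
tcp_pos: [0.4774, 0.2304, 0.1177]
orientation: [-0.001, 0.731, 0.682, -0.0]
contact_force: [0.7, -0.9, -0.1]
gripper_width: 0.0855
grip_force: 0.0
```

```bash
cat > ball.py <<'E'
from h import *
s=get_state(); im=read_camera('scene')[:,:,::-1].copy(); c=cam('scene'); hsv=cv2.cvtColor(im,cv2.COLOR_BGR2HSV)
off=proj(c,[[.3724,.2376,.142]])[0]; on=proj(c,[[.449,.232,.142]])[0]; print('off px',off,'on px',on)
x,y=((off+on)/2).astype(int); b=cv2.inRange(hsv,(0,0,0),(180,255,40))[y-30:y+30,x-30:x+30]
for k in cv2.findContours(b,0,1)[0]:
    if cv2.contourArea(k)>15: (u,v),r=cv2.minEnclosingCircle(k); print('dark',u+x-30,v+y-30,r,cv2.contourArea(k))
go(s['tcp_pos'],86)
E
python3 ball.py
```

```text
off px [378.35373633 223.04173551] on px [361.94196404 237.27100118]
dark 358.47058868408203 234.52941131591797 24.093704223632812 400.5
dark 361.0 216.0 5.000100135803223 44.5
dark 373.52631759643555 205.18421030044556 9.933847427368164 114.5
t 78.0 tcp [0.4773 0.2305 0.1177] ang 86.02 F [-1.   0.6 -0.3] w 0.0854 tilt z [-0.001  0.001 -1.   ]
lin total [-0.0001  0.0001  0.    ] yaw 0.0001
```

Request:
apply_moves(deltas=[{"grip": 1, "yaw": 0, "linear": [0, 0.008, 0]}, {"grip": 1, "yaw": 0, "linear": [0, 0, 0]}, {"grip": 1, "yaw": 0, "linear": [0, 0, 0]}])

```text
time_s: 78.35
tcp_pos: [0.4782, 0.2304, 0.1171]
orientation: [-0.004, 0.731, 0.682, -0.002]
contact_force: [-5.0, 1.1, 2.6]
gripper_width: 0.0856
grip_force: 2.6
```

Request:
apply_moves(deltas=[{"grip": 1, "yaw": 0, "linear": [0, 0.008, 0]}, {"grip": 1, "yaw": 0, "linear": [0, 0, 0]}, {"grip": 1, "yaw": 0, "linear": [0, 0, 0]}])

```text
time_s: 78.65
tcp_pos: [0.4782, 0.2304, 0.1166]
orientation: [-0.007, 0.731, 0.683, -0.005]
contact_force: [-10.9, 1.2, 7.5]
gripper_width: 0.0853
grip_force: 5.4
```

The stop was reached exactly where predicted. I'll back off, raise and check.

Request:
apply_moves(deltas=[{"grip": 1, "yaw": 0, "linear": [0, -0.02, 0]}, {"grip": 1, "yaw": 0, "linear": [0, -0.016, 0]}, {"grip": 1, "yaw": 0, "linear": [0, 0, -0.03]}, {"grip": 1, "yaw": 0, "linear": [0, 0, -0.06]}, {"grip": 1, "yaw": 0, "linear": [0, 0, -0.08]}, {"grip": 1, "yaw": 0, "linear": [0, 0, -0.08]}, {"grip": 1, "yaw": 0, "linear": [0, 0, -0.08]}, {"grip": 1, "yaw": 0, "linear": [0, 0, -0.08]}, {"grip": 1, "yaw": 0, "linear": [0.05, 0.04, -0.04]}, {"grip": 1, "yaw": 0, "linear": [0.05, 0.04, 0]}, {"grip": 1, "yaw": 0, "linear": [0.05, 0, 0]}, {"grip": 1, "yaw": 0, "linear": [0, 0, 0]}, {"grip": 1, "yaw": 0, "linear": [0, 0, 0]}])

```text
time_s: 79.95
tcp_pos: [0.5117, 0.3032, 0.3416]
orientation: [-0.001, 0.731, 0.683, -0.001]
contact_force: [0.3, 0.5, -0.1]
gripper_width: 0.0854
grip_force: 0.0
```

```bash
python3 -c "
from h import *
s=get_state(); im=read_camera('wrist')[:,:,::-1].copy(); cv2.imwrite('pics/w12.png',im)
hsv=cv2.cvtColor(im,cv2.COLOR_BGR2HSV); c=cam('wrist',s); print(s['tcp_pos'].round(3))
off,on=proj(c,[[.3724,.2376,.142],[.449,.232,.142]]); print('off',off,'on',on)
for n,(x,y) in (('off',off.astype(int)),('on',on.astype(int))):
    b=cv2.inRange(hsv,(0,0,0),(180,255,45))[max(0,y-25):y+25,max(0,x-25):x+25]
    for k in cv2.findContours(b,0,1)[0]:
        if cv2.contourArea(k)>60: (u,v),r=cv2.minEnclosingCircle(k); u+=max(0,x-25);v+=max(0,y-25); print(n,u,v,r,cv2.contourArea(k),ray(c,(u,v),.142).round(4))
h=cv2.inRange(hsv,(5,130,90),(18,255,255))
for k in cv2.findContours(h,0,1)[0]:
    if cv2.contourArea(k)>150:
        X,Y,w,hh=cv2.boundingRect(k); d=toD(ray(c,(X+w/2,Y+hh/2),.075)[0])
        if abs(d[0])<.03: print('handle',d)
im=read_camera('top')[:,:,::-1].copy(); plates(im,cam('top'),.028,100)
d=cv2.absdiff(im,cv2.imread('pics/top0.png')).max(2)
for n,(u,v) in (('ins',(221,216)),('chuck',(466,221)),('green',(453,266)),('yellow',(183,214))): print(n,'mean change',d[v-12:v+13,u-12:u+13].mean().round(1))
"
```

```text
[0.512 0.303 0.342]
off [224.0134859  226.59231071] on [280.41214757 226.92979762]
on 282.5 220.0 19.319778442382812 263.5 [[0.453 0.242 0.142]]
on 266.5 201.5 11.510964393615723 76.5 [[0.435  0.2697 0.142 ]]
handle [0.0005 0.133 ]
plate px [611.6 238.1] ctr [ 0.3733 -1.0912] size [0.0981, 0.2309] long ang 179.3 area 436.0
plate px [600.5 185.9] ctr [ 0.5831 -1.0645] size [0.0478, 0.1152] long ang 140.2 area 107.0
plate px [323.3 169.5] ctr [0.6163 0.0601] size [0.0612, 0.0928] long ang 6.7 area 212.0
plate px [346.1 167.4] ctr [ 0.6277 -0.0319] size [0.074, 0.0961] long ang 8.0 area 308.5
plate px [ 30.9 187.8] ctr [0.5054 1.2259] size [0.0203, 0.2704] long ang 1.9 area 198.0
plate px [370.6 164.7] ctr [ 0.6424 -0.1316] size [0.0725, 0.0973] long ang 6.7 area 351.5
plate px [394.9 161.9] ctr [ 0.6574 -0.2305] size [0.0717, 0.0974] long ang 7.8 area 344.0
plate px [418.5 159.3] ctr [ 0.6712 -0.3267] size [0.0633, 0.0961] long ang 8.6 area 262.0
plate px [ 90.1 184.5] ctr [0.5279 0.9925] size [0.0291, 0.3592] long ang 1.6 area 242.0
ins mean change 93.7
chuck mean change 5.2
green mean change 7.0
yellow mean change 67.4
```

```bash
python3 -c "
from plant import *
print(close_job())"
```

```text
the job is handed in; nothing more can be done
None
```

All four plates are in the dryer past the lintel, the pusher is fully drawn back, the lever is fully on, and the job is handed in at about 80 s; the last image check showed the chuck unmoved, the arm hid the insulator then, but it was never touched.

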